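# Lay out the washed wine-filter head on the draining tray

### The arm

A 6-joint arm with a two-finger parallel gripper is mounted at the origin on the work surface. World frame = base frame: x ahead of the robot, y to its left, z up, the work surface at z = 0. Lengths are in m, angles in rad, forces in N, time in s.
With the tool pointing down it reaches from about 0.325 to 0.9 m from the base axis. Payload 6.1 kg.
Tool frame: the origin (TCP) lies on the mounting face of the last link; the fingertips stand ahead of it and the grasp point (between the pads) lies 155 mm ahead of it (ctrl.tips_ahead is the z of the fingertips in the tool frame, in m); z points along the fingers, y is the direction in which the jaws open and shut (so a half turn about z gives the same grasp; the last joint's range is limited). The gripper opens to 85 mm and grips with 20 to 120 N. Pads are 22 mm wide; open, the fingers measure 114 mm over their backs; the gripper's body (76 mm by 85 mm) begins 54 mm behind the grasp point. The pads swing forward as they close: fully open they stand 13 mm farther back than shut.
Start: joints at [1.09, 0.22, 1.526, -0, 1.395, -0.126], TCP at [0.217, 0.586, 0.405] pointing down, gripper open.
Joint ranges: [-2.98, 2.98], [-0.91, 2.08], [0.09, 2.57], [-1.24, 4.39], [0.2, 2.65], [-2.68, 2.68]. Speed limits (rad/s): [2.57, 2.57, 3.01, 3.14, 3.14, 3.14].

### API

Orientations are given as a 3x3 rotation matrix whose columns are the frame's x, y, z axes.
In Python, from bench import telemetry, imaging, ctrl, search_frame, mark_of gives the robot as it stands. The module is installed in compiled form; this text tells all that it offers.
- The arm moves only by the tool arm_command, never from a script. Its argument "series" is a list of rows, each a list of 3 entries, a list of its own where there are three numbers: the shift along the tool's x, y, z in mm, then the turn, a rotation vector about the tool's x, y, z in degrees, then the closure, from -1 (fully open) to 1 (shut). In form: [[[x, y, z], [rx, ry, rz], fingers], ...]. A call has exactly 10 rows; each row is the pose to reach, as a shift and turn from the pose commanded when the call began, along the tool's axes at that moment; what a row does not reach only later rows make up. A row lasts 1/8 s, in which the tool goes at most 62.5 mm and 10.7 degrees, less where a joint would pass 70% of its speed; a pose out of reach is approached as far as the arm can. A call with a gripper value outside its range is refused whole. The fingers move at their own pace and stop on an object; the grip force is fixed at half the most. Time passes only in rows, so rows that repeat a pose let the fingers close, or fill a call up. It gives the time, the measured TCP pose, the force and the opening at its end, in the units of the state.
- telemetry.observe(): the state, without advancing time (a new reading comes with each control period).
- imaging.capture(name): name is "scene" or "top"; returns the picture (384x512x3 uint8, red, green, blue); there is no depth.
- imaging.camera_params(name): a dict with "mtx" (3x3 intrinsics, pixels), "extrinsics" (4x4, takes a point from camera to world coordinates). Camera axes: x right, y up, looking along -z (the intrinsics and any distortion apply to the point x, -y, -z); pixel columns grow to the right and rows downward; lengths in m; the calibration is good to about 2 mm. A picture is of the moment at which its call begins. camera_params takes no time and is no camera call.
- ctrl.hand_in(): hands the job in, once; it reports no verdict.
Trained networks look in the newest picture that a camera, given by its name, has taken for a name from the list of things; names that differ only in an ending like _2 or _b are one class to them, and where a whole thing is asked for, a point or a joint stands for the part that bears it (a point fixed in the world has none). Each returns a list of dicts, best first, with "conf" (0 to 1); they miss things now and then, are a little off and sometimes report something else, mostly with a low value. They report only what shows in the picture. A call takes as long as a camera call. They do not tell look-alikes from the thing itself.
- search_frame(name, camera): "at" ([column, row] in pixels, amid what is visible of it).
- mark_of(name, camera): "at" ([column, row] in pixels: a listed point, or the origin of a listed thing).
The state is a dict: "time": time; "joints": joint angles; "qvel": joint speeds; "joint_efforts": joint torques, N m; "position": TCP position; "eef_rot": TCP orientation; "ft_force": force on the tool from outside, world axes, zero at the start; "moment": the same for the moment, N m; "gripper_width": finger opening in m.
Only numpy, scipy, OpenCV 4.12 (cv2) and the standard library are available. Lean on these libraries where they do the work, as an engineer would, in place of code of your own. Each camera call takes 0.05 s, during which the arm holds its last target.

### The job

Lay the washed parts of the wine filter out on the white draining tray: seat the big flanged hub, flange down, fully home over the upright spigot of the stand, then the smaller closed end cap, flange down, over the same spigot so that it rests flat on top of the hub. Stand the large rubber bung, narrow end down, on the middle of the round rubber mat, and the brass hose fitting upright on its foot on the tray floor exactly midway between the stand and the mat. Set the metal flanges down gently rather than dropping them, let go of everything, and leave the small bung, the glass jar and the steel cup where they are.

Things in the scene. Friction and masses are not known exactly. Their poses are not given: they have to be found in the camera images.
- hub: The big flanged hub, bare metal, loose, standing flange down on the bench: round flange 84 mm across and 10 mm thick with six bolt marks, above it a round neck 46 mm across (grip here); 44 mm high in all, open bore 27 mm across right through. 0.28 to 0.44 kg. Origin: centre of its underside, z up.
- end_cap: The smaller flanged end cap, bare metal, loose, standing flange down: round flange 64 mm across and 8 mm thick with four bolt marks, above it a round neck 36 mm across (grip here) with a closed flat top; 42 mm high in all. A blind bore 27 mm across goes 24 mm up into it from below. 0.18 to 0.28 kg. Origin: centre of its underside, z up.
- bung: The large tapered rubber bung, dark, loose, standing narrow end down: 44 mm across at the foot, 52 mm at the top, 45 mm high. About 0.09 kg. Origin: centre of its underside, z up.
- hose_fitting: The brass hose fitting, loose, standing upright on its hexagonal foot: foot 38 mm across flats (44 mm across corners) and 14 mm thick, barbed round stem 18 mm across above it (grip here); 60 mm high in all. About 0.16 kg. Origin: centre of its underside, z up.
- stand: Seating stand, fixed on one end of the tray: square metal plate 100 x 100 mm, 12 mm thick, with a dark upright centring spigot in its middle, 24 mm across, rising 58 mm above the plate (top 70 mm above the stand's underside, the last 8 mm tapering to 16 mm across). The hub's flange rests on the plate, so its underside is then 12 mm above this origin; the end cap's flange rests on the hub's top, its underside then 56 mm above this origin. Origin: centre of its underside, z up.
- mat: Round dark rubber mat, 90 mm across, 5 mm thick, fixed on the other end of the tray. Origin: centre of its underside, z up.
- tray: White draining tray, fixed to the bench, 150 x 370 mm, floor 3 mm thick, rim 8 mm high and 4 mm wide. Origin: centre of its underside, z up, y along its length. The stand and the mat stand on its floor, one 120 mm to each side of its centre along y (either may be on the left), so its centre is the point midway between them.
- small_bung: The small rubber bung, loose, not part of the job: 26 mm across at the foot, 34 mm at the top, 28 mm high. Origin: centre of its underside, z up.
- jar: A closed glass jar with a metal lid, loose, not part of the job: 64 mm across, 70 mm high. Origin: centre of its underside, z up.
- cup: An open steel cup, loose, not part of the job: 66 mm across at the rim, 60 mm high. Origin: centre of its underside, z up.
Not all that is in view belongs to the job. What is shaped like the hose_fitting but blue is not meant. What is shaped like the bung but pink is not meant.

How it is judged:
By the outcome, as a careful person would: the job done as asked, in the order asked, and still so for the second after the job is handed in, with the robot touching nothing.
It also fails if it takes over 120 s, if anything falls off the work surface, if the arm or the gripper's body presses on something with over 40 N, if the wrist force passes 120 N, or if a joint passes its speed limit or range.

## Working session

There is one attempt and no reset: what is moved stays moved. The work goes in short steps, Python scripts to look and compute and a tool call to move; the robot and the scene stay as the last step left them, time stands still between calls to the robot, and variables do not carry over. Pictures are saved under pics/ and viewed, and the job is handed in when it is done.

Besides the shell and the picture viewer there is one more tool, called after "Emit:" as a command line: name --argument value ..., lists and objects as JSON in quotes. arm_command: Moves the arm, as the interface text tells. Its arguments: {"type":"object","properties":{"series":{"type":"array"}},"required":["series"]}

```bash
mkdir -p pics; python3 - <<'E'
from bench import telemetry, imaging, ctrl
import cv2
s=telemetry.observe(); print({k:s[k] for k in('time','position','eef_rot','gripper_width','ft_force')}, ctrl.tips_ahead)
for n in('scene','top'):
    im=imaging.capture(n); cv2.imwrite(f'pics/{n}0.png',im[:,:,::-1]); p=imaging.camera_params(n); print(n,p)
E
```

```text
{'time': 0.0, 'position': array([0.21700429, 0.58581329, 0.40360814]), 'eef_rot': array([[-9.37711105e-01,  3.47414824e-01, -9.07601119e-04],
       [ 3.47415917e-01,  9.37709562e-01, -1.72000133e-03],
       [ 2.53512287e-04, -1.92817942e-03, -9.99998109e-01]]), 'gripper_width': 0.08596665153013516, 'ft_force': array([-0.95536548,  0.47465245, -0.16543477])} 0.1734
scene {'mtx': array([[398.85742024,   0.        , 255.83978835],
       [  0.        , 398.85742024, 189.34959942],
       [  0.        ,   0.        ,   1.        ]]), 'extrinsics': array([[ 0.33669844, -0.73759727,  0.58530713,  1.12178491],
       [ 0.94151661,  0.2548484 , -0.22045126, -0.18967289],
       [ 0.01343966,  0.62530198,  0.78026714,  0.84421011],
       [ 0.        ,  0.        ,  0.        ,  1.        ]])}
top {'mtx': array([[369.21466907,   0.        , 256.7325908 ],
       [  0.        , 369.21466907, 187.64625659],
       [  0.        ,   0.        ,   1.        ]]), 'extrinsics': array([[-0.04610099,  0.97872541, -0.19992817,  0.32426029],
       [-0.99893439, -0.04472996,  0.01137165,  0.06491876],
       [ 0.00218694,  0.20023937,  0.97974456,  0.88409319],
       [ 0.        ,  0.        ,  0.        ,  1.        ]])}
```

View pics/scene0.png

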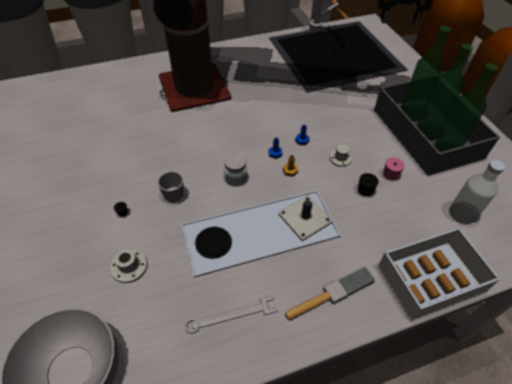

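View pics/top0.png

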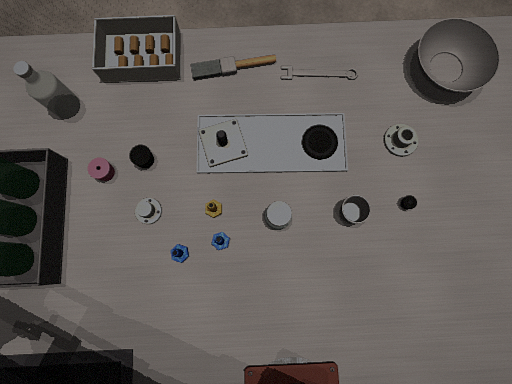

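```bash
cat > h.py <<'E'
import numpy as np, cv2
from bench import telemetry, imaging, ctrl, search_frame, mark_of
def ray(cam,px):
    p=imaging.camera_params(cam);K=p['mtx'];T=p['extrinsics']
    d=np.linalg.inv(K)@np.array([px[0],px[1],1.]);d=T[:3,:3]@np.array([d[0],-d[1],-d[2]])
    return T[:3,3],d
def at(cam,px,z):
    o,d=ray(cam,px);return o+d*(z-o[2])/d[2]
def proj(cam,P):
    p=imaging.camera_params(cam);K=p['mtx'];T=p['extrinsics']
    c=np.linalg.inv(T)@np.append(P,1);q=K@np.array([c[0],-c[1],-c[2]]);return q[:2]/q[2]
E
python3 - <<'E'
from h import *
np.set_printoptions(precision=4,suppress=True)
for n,z in dict(hub=0,end_cap=0,bung=0,hose_fitting=0,stand=.003,mat=.003,tray=0,small_bung=0,jar=0,cup=0).items():
    for c in('top','scene'):
        for r in mark_of(n,c)[:3]: print(n,c,np.round(r['at'],1),round(r['conf'],2),at(c,r['at'],z)[:2])
E
```

```text
hub top [401.6 140.6] 0.84 [ 0.6085 -0.3144]
hub scene [130.2 264.1] 0.93 [ 0.6039 -0.3057]
end_cap top [149.2 209.4] 0.95 [0.463  0.3164]
end_cap top [348.7 211.6] 0.18 [ 0.4356 -0.1643]
end_cap top [212.1 205. ] 0.17 [0.4668 0.1645]
end_cap scene [339. 158.] 0.62 [0.4575 0.3166]
bung top [102.3 174.8] 0.78 [0.5542 0.4326]
bung top [147.1 158.9] 0.74 [0.5898 0.3231]
bung scene [388.2 171.6] 0.84 [0.5502 0.4246]
bung scene [361.3 185.8] 0.58 [0.5713 0.3267]
hose_fitting top [212.6 209. ] 0.71 [0.457  0.1635]
hose_fitting top [179.4 250.3] 0.7 [0.3622 0.244 ]
hose_fitting top [221.2 240.8] 0.67 [0.3799 0.1448]
hose_fitting scene [302.6 142.7] 0.68 [0.3655 0.2418]
hose_fitting scene [272.8 153.5] 0.66 [0.3782 0.141 ]
hose_fitting scene [289.  172.2] 0.55 [0.4608 0.1579]
stand top [224.3 139.5] 0.88 [0.6306 0.1301]
stand scene [363.7 187.7] 0.45 [0.5813 0.3278]
mat top [321.9 140.7] 0.95 [ 0.6164 -0.1137]
mat scene [212.8 243.2] 0.87 [ 0.6148 -0.1077]
tray top [271.5 139.9] 0.62 [0.6252 0.012 ]
tray scene [258.8 229.4] 0.59 [0.6123 0.0125]
small_bung top [407.1 202.7] 0.69 [ 0.4508 -0.308 ]
jar top [276.4 217.5] 0.59 [0.4293 0.0108]
jar top [223.  141.8] 0.52 [0.6257 0.1337]
jar scene [235.3 178.2] 0.81 [0.4326 0.0084]
jar scene [305.8 215.9] 0.43 [0.6133 0.1412]
cup top [349.3 213.4] 0.66 [ 0.4312 -0.1654]
cup top [147.2 212.5] 0.31 [0.4557 0.3211]
cup scene [175.7 194.8] 0.87 [ 0.4361 -0.16  ]
```

The scene view shows the hub at (128,264), the cap at (341,156), the dark bung at (368,184) with the pink one at (394,169), the brass fitting at (291,166) between blue ones, the stand at (306,215) and the mat at (213,243). The networks agree to within about 1 cm, so I'll refine by fitting edges.

```bash
cat >> h.py <<'E'
def samp(g,p): return cv2.remap(g,p[:,0].astype(np.float32).reshape(-1,1),p[:,1].astype(np.float32).reshape(-1,1),cv2.INTER_LINEAR).ravel()
def projN(cam,P):
    p=imaging.camera_params(cam);K=p['mtx'];T=np.linalg.inv(p['extrinsics'])
    c=P@T[:3,:3].T+T[:3,3];q=np.c_[c[:,0],-c[:,1],-c[:,2]]@K.T;return q[:,:2]/q[:,2:]
def circ(r,z,n=90):
    a=np.linspace(0,2*np.pi,n,endpoint=False);return np.c_[r*np.cos(a),r*np.sin(a),z+0*a]
def square(h,z,yaw,n=20,hy=None):
    hy=hy or h
    t=np.linspace(-.9,.9,n);o=np.ones(n);Q=np.r_[np.c_[t*h,o*hy],np.c_[o*h,-t*hy],np.c_[-t*h,-o*hy],np.c_[-o*h,t*hy]]
    c,s=np.cos(yaw),np.sin(yaw);Q=Q@np.array([[c,s],[-s,c]]);return np.c_[Q,0*Q[:,0]+z]
# fit: maximise |inside-outside| contrast with given sign along closed outline
def fit(cam,img,shape,x0,sign,yaw=None,rng=.012,dpx=1.0):
    from scipy.optimize import minimize
    g=cv2.GaussianBlur(cv2.cvtColor(img,cv2.COLOR_RGB2GRAY).astype(np.float32),(0,0),.7)
    def cost(v):
        P=shape(v[2]) if yaw is not None else shape()
        off=np.array([v[0],v[1],0]);p=projN(cam,P+off)
        c=P.mean(0);Pi=projN(cam,(P-c)*.97+c+off);d=p-Pi;d/=np.linalg.norm(d,axis=1,keepdims=True)
        return -np.mean(np.clip(sign*(samp(g,p-dpx*d)-samp(g,p+dpx*d)),-10,60))
    best=None
    for dx in np.arange(-rng,rng+1e-6,.003):
        for dy in np.arange(-rng,rng+1e-6,.003):
            for w in ([None] if yaw is None else yaw):
                v=[x0[0]+dx,x0[1]+dy]+([] if w is None else [w]);c=cost(v)
                if best is None or c<best[0]: best=(c,v)
    n=len(best[1]);sx=np.vstack([best[1]]+[np.array(best[1])+np.eye(n)[i]*(.002 if i<2 else .03) for i in range(n)])
    r=minimize(cost,best[1],method='Nelder-Mead',options=dict(initial_simplex=sx,xatol=1e-5,fatol=1e-4))
    return r.x,-r.fun
E
cat > m.py <<'E'
from h import *
np.set_printoptions(precision=4,suppress=True)
I={c:cv2.imread(f'pics/{c}0.png')[:,:,::-1].copy() for c in('top','scene')}
T=[('hub fl',lambda:circ(.042,.010),(.606,-.310),1,None),
('hub top',lambda:circ(.023,.044),(.606,-.310),1,None),
('hub bore',lambda:circ(.0135,.044),(.606,-.310),-1,None),
('cap fl',lambda:circ(.032,.008),(.46,.3165),1,None),
('cap top',lambda:circ(.018,.042),(.46,.3165),1,None),
('bung top',lambda:circ(.026,.045),(.579,.325),-1,None),
('mat',lambda:circ(.045,.008),(.6155,-.111),-1,None),
('stand',lambda w:square(.05,.015,w),(.625,.132),1,np.arange(0,1.57,.1)),
('spig',lambda:circ(.008,.073,40),(.625,.132),-1,None),
('spigbase',lambda:circ(.012,.065,40),(.625,.132),-1,None),
('tray',lambda w:square(.075,.008,w,40,.185),(.62,.0115),1,np.arange(-.1,.11,.02)),
('fit foot',lambda w:square(.019,.014,w),(.459,.161),1,np.arange(0,1.57,.1)),
('fit top',lambda:circ(.009,.060,40),(.459,.161),1,None),
('cup',lambda:circ(.033,.060),(.434,-.163),1,None),
('jar',lambda:circ(.032,.070),(.431,.009),1,None)]
R={}
for n,sh,x0,s,y in T:
    R[n]=[fit(c,I[c],sh,x0,s,y) for c in('top','scene')]
    print(n,*[(r[0],round(r[1],1)) for r in R[n]])
for c in I:
    im=cv2.resize(I[c],None,fx=4,fy=4,interpolation=cv2.INTER_CUBIC)[:,:,::-1].copy();im=cv2.convertScaleAbs(im,alpha=1.3)
    for n,sh,x0,s,y in T:
        v=R[n][0 if c=='top' else 1][0];P=(sh() if y is None else sh(v[2]))+[v[0],v[1],0]
        for p in projN(c,P): cv2.circle(im,tuple(int(round(a)) for a in (p*4+1.5)),1,(0,0,255),-1)
    cv2.imwrite(f'pics/ov_{c}.png',im)
    if c=='top':
        cv2.imwrite('pics/t1.png',im[420:900,760:1420]);cv2.imwrite('pics/t2.png',np.hstack([im[460:960,500:900],im[460:760,1500:1720].copy().repeat(1,0) if 0 else cv2.resize(im[480:660,1500:1700],(400,500))]))
    else:
        cv2.imwrite('pics/s1.png',im[740:1100,700:1400]);cv2.imwrite('pics/s2.png',np.hstack([im[540:800,1060:1560],im[970:1230,400:640]]))
E
python3 m.py
```

```text
hub fl (array([ 0.6102, -0.3107]), np.float64(25.5)) (array([ 0.6077, -0.31  ]), np.float64(18.4))
hub top (array([ 0.6101, -0.3093]), np.float64(29.1)) (array([ 0.6093, -0.3094]), np.float64(26.8))
hub bore (array([ 0.609, -0.31 ]), np.float64(60.0)) (array([ 0.609, -0.31 ]), np.float64(60.0))
cap fl (array([0.4606, 0.3195]), np.float64(15.5)) (array([0.4581, 0.3198]), np.float64(10.2))
cap top (array([0.4616, 0.3189]), np.float64(27.4)) (array([0.4612, 0.319 ]), np.float64(21.9))Traceback (most recent call last):
  File "m.py", line 21, in <module>
    R[n]=[fit(c,I[c],sh,x0,s,y) for c in('top','scene')]
          ~~~^^^^^^^^^^^^^^^^^^
  File "h.py", line 38, in fit
    r=minimize(cost,best[1],method='Nelder-Mead',options=dict(initial_simplex=sx,xatol=1e-5,fatol=1e-4))
    res = _minimize_neldermead(fun, x0, args, callback, bounds=bounds,
                               **options)
    fxr = func(xr)
    fx = function(np.copy(x), *(wrapper_args + args))
  File "h.py", line 28, in cost
    off=np.array([v[0],v[1],0]);p=projN(cam,P+off)
                                  ~~~~~^^^^^^^^^^^
  File "h.py", line 14, in projN
    p=imaging.camera_params(cam);K=p['mtx'];T=np.linalg.inv(p['extrinsics'])
ValueError: time passes only in moves, steps and waits
```

```bash
sed -i 's/imaging.camera_params(/CP(/; s/-10,60/-10,120/' h.py; sed -i '2a import functools\nCP=functools.lru_cache(None)(lambda n: imaging.camera_params(n))' h.py; python3 m.py; python3 -c "from bench import telemetry;print(telemetry.observe()['time'])"
```

```text
hub fl (array([ 0.61 , -0.311]), np.float64(27.2)) (array([ 0.6077, -0.31  ]), np.float64(18.4))
hub top (array([ 0.6102, -0.3097]), np.float64(34.9)) (array([ 0.609 , -0.3093]), np.float64(29.6))
hub bore (array([ 0.6095, -0.3097]), np.float64(78.4)) (array([ 0.6093, -0.3096]), np.float64(67.2))
cap fl (array([0.4606, 0.3195]), np.float64(15.5)) (array([0.4581, 0.3198]), np.float64(10.2))
cap top (array([0.4605, 0.3181]), np.float64(31.5)) (array([0.4608, 0.3188]), np.float64(23.3))
bung top (array([0.587 , 0.3268]), np.float64(52.0)) (array([0.5905, 0.3253]), np.float64(49.2))
mat (array([ 0.6127, -0.1061]), np.float64(91.5)) (array([ 0.614 , -0.1064]), np.float64(84.3))
stand (array([0.6265, 0.1199, 0.2592]), np.float64(13.5)) (array([0.6114, 0.1388, 0.0173]), np.float64(13.8))
spig (array([0.6223, 0.1301]), np.float64(31.2)) (array([0.6164, 0.1348]), np.float64(31.1))
spigbase (array([0.6208, 0.133 ]), np.float64(55.5)) (array([0.6235, 0.1321]), np.float64(49.4))
tray (array([ 0.6189,  0.0209, -0.0333]), np.float64(15.7)) (array([ 0.6161,  0.018 , -0.0304]), np.float64(10.2))
fit foot (array([0.4623, 0.1636, 1.2906]), np.float64(6.1)) (array([0.4552, 0.1633, 0.2289]), np.float64(5.5))
fit top (array([0.4706, 0.166 ]), np.float64(10.0)) (array([0.4513, 0.1459]), np.float64(21.7))
cup (array([ 0.4337, -0.1669]), np.float64(16.5)) (array([ 0.436 , -0.1663]), np.float64(4.7))
jar (array([0.4358, 0.0059]), np.float64(17.7)) (array([0.4266, 0.0121]), np.float64(13.9))
1.1
```

View pics/t1.png

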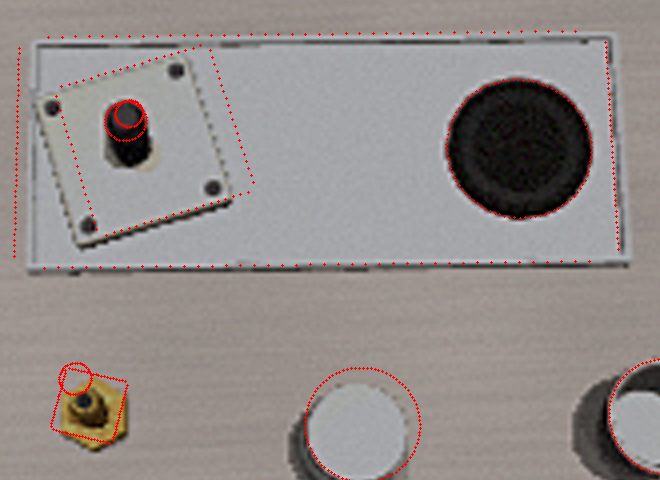

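View pics/t2.png

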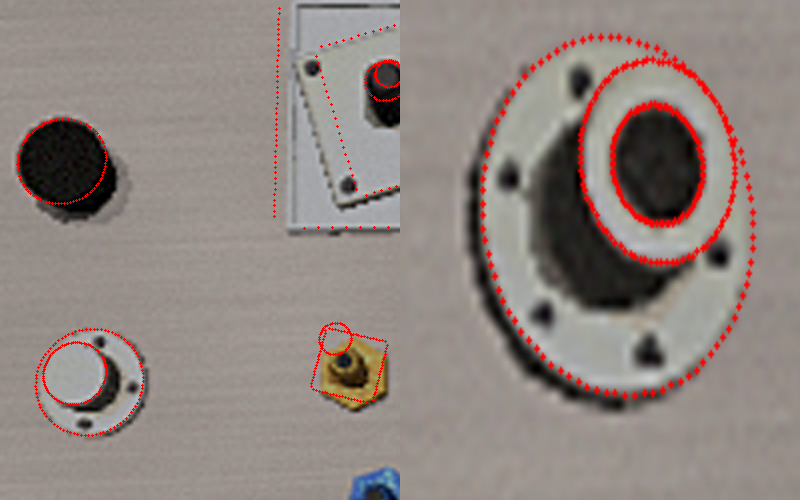

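View pics/s1.png

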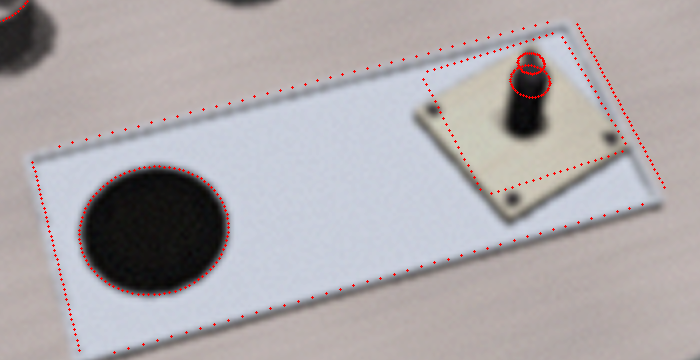

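View pics/s2.png

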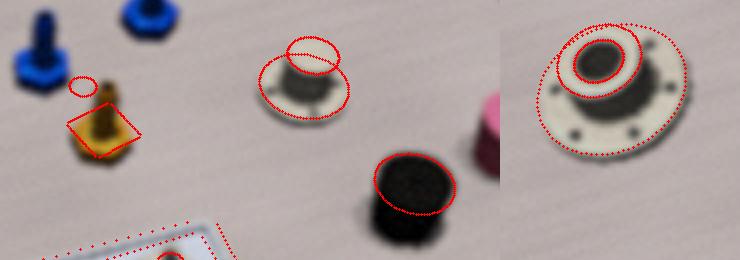

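```bash
cat > m2.py <<'E'
from h import *
np.set_printoptions(precision=4,suppress=True)
I={c:cv2.imread(f'pics/{c}0.png')[:,:,::-1].copy() for c in('top','scene')}
def rb(im):
    d=im[:,:,0].astype(float)-im[:,:,2]; d=np.clip(d*3+100,0,255).astype(np.uint8);return np.dstack([d]*3)
def hexa(w,z=.014):
    R=.022;a=w+np.arange(6)*np.pi/3;V=np.c_[R*np.cos(a),R*np.sin(a)]
    return np.vstack([np.c_[V[i]+(V[(i+1)%6]-V[i])*t,z] for i in range(6) for t in np.linspace(.05,.95,10)])
T=[('stand',lambda w:square(.05,.015,w),(.6206,.1336),1,np.arange(0,1.57,.1),rb),
('holes',None,None,None,None,None),
('foot',hexa,(.459,.161),1,np.arange(0,1.05,.1),rb)]
R={}
for n,sh,x0,s,y,f in T:
    if sh is None: continue
    R[n]=[fit(c,f(I[c]),sh,x0,s,y,dpx=1.0) for c in I]; print(n,*[(r[0],round(r[1],1)) for r in R[n]])
for c in I:
    im=cv2.resize(I[c],None,fx=4,fy=4,interpolation=cv2.INTER_CUBIC)[:,:,::-1].copy()
    for n in R:
        sh=[t for t in T if t[0]==n][0][1]
        v=R[n][0 if c=='top' else 1][0]
        for p in projN(c,sh(v[2])+[v[0],v[1],0]): cv2.circle(im,tuple(int(round(a)) for a in (p*4+1.5)),1,(0,0,255),-1)
    # spigot check
    for (r,z) in((.012,.015),(.012,.065),(.008,.073)):
        for p in projN(c,circ(r,z)+[.6206,.1336,0]): cv2.circle(im,tuple(int(round(a)) for a in (p*4+1.5)),1,(0,255,0),-1)
    a=im[440:900,760:1060] if c=='top' else im[600:1000,1060:1360]
    cv2.imwrite(f'pics/u_{c}.png',cv2.resize(a,None,fx=1.3,fy=1.3))
E
python3 m2.py; python3 - <<'E'
import cv2,numpy as np
a=cv2.imread('pics/u_top.png');b=cv2.imread('pics/u_scene.png')
h=max(len(a),len(b));f=lambda i:np.vstack([i,np.zeros((h-len(i),i.shape[1],3),np.uint8)])
cv2.imwrite('pics/u.png',np.hstack([f(a),f(b)]))
E
```

```text
stand (array([0.6192, 0.1328, 0.2589]), np.float64(18.5)) (array([0.6238, 0.1315, 0.2531]), np.float64(44.3))Traceback (most recent call last):
  File "m2.py", line 15, in <module>
    R[n]=[fit(c,f(I[c]),sh,x0,s,y,dpx=1.0) for c in I]; print(n,*[(r[0],round(r[1],1)) for r in R[n]])
          ~~~^^^^^^^^^^^^^^^^^^^^^^^^^^^^^
  File "h.py", line 37, in fit
    v=[x0[0]+dx,x0[1]+dy]+([] if w is None else [w]);c=cost(v)
                                                       ~~~~^^^
  File "h.py", line 29, in cost
    P=shape(v[2]) if yaw is not None else shape()
      ~~~~~^^^^^^
  File "m2.py", line 8, in hexa
    return np.vstack([np.c_[V[i]+(V[(i+1)%6]-V[i])*t,z] for i in range(6) for t in np.linspace(.05,.95,10)])
                      ~~~~~^^^^^^^^^^^^^^^^^^^^^^^^^^^^
    res = self.concatenate(tuple(objs), axis=axis)
ValueError: all the input array dimensions except for the concatenation axis must match exactly, but along dimension 0, the array at index 0 has size 2 and the array at index 1 has size 1
[ WARN:0@0.010] global loadsave.cpp:275 findDecoder imread_('pics/u_top.png'): can't open/read file: check file path/integrity
[ WARN:0@0.010] global loadsave.cpp:275 findDecoder imread_('pics/u_scene.png'): can't open/read file: check file path/integrity
Traceback (most recent call last):
TypeError: object of type 'NoneType' has no len()
```

```bash
sed -i 's/np.c_\[V\[i\]+(V\[(i+1)%6\]-V\[i\])\*t,z\]/np.append(V[i]+(V[(i+1)%6]-V[i])*t,z)/' m2.py
python3 m2.py; python3 - <<'E'
import cv2,numpy as np
a=cv2.imread('pics/u_top.png');b=cv2.imread('pics/u_scene.png')
h=max(len(a),len(b));f=lambda i:np.vstack([i,np.zeros((h-len(i),i.shape[1],3),np.uint8)])
cv2.imwrite('pics/u.png',np.hstack([f(a),f(b)]))
E
```

```text
stand (array([0.6192, 0.1328, 0.2589]), np.float64(18.5)) (array([0.6238, 0.1315, 0.2531]), np.float64(44.3))
foot (array([0.4573, 0.1609, 1.018 ]), np.float64(98.9)) (array([0.4603, 0.1599, 0.0245]), np.float64(62.5))
```

View pics/u.png

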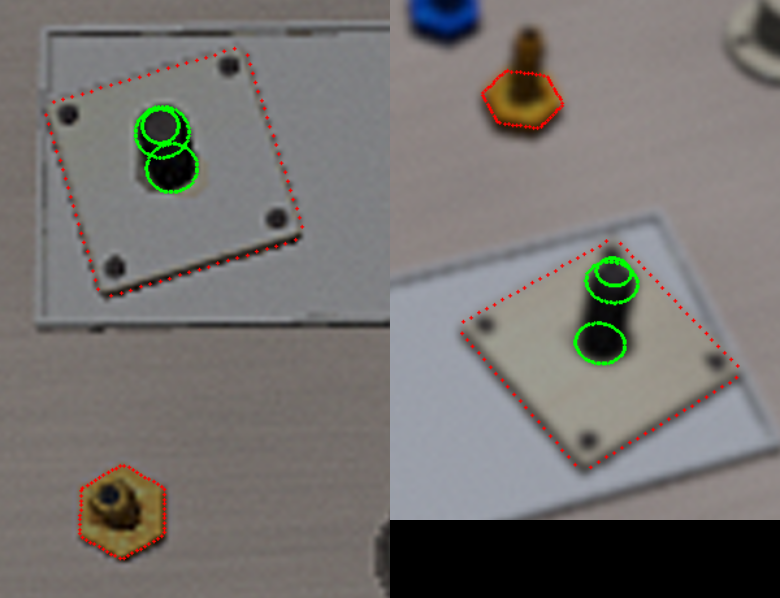

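Everything fits well. In u.png the stand plate, spigot and brass foot outlines land on the parts. I'll fix the grip target and move above the hub with the jaws along y.

```bash
cat >> h.py <<'E'
from scipy.spatial.transform import Rotation as Ro
def go(xyz,yaw=None):
    s=telemetry.observe();R=s['eef_rot'];p=s['position']
    y=np.degrees(np.arctan2(R[1,1],R[0,1])) if yaw is None else yaw
    a=np.radians(y);Y=np.array([np.cos(a),np.sin(a),0]);Z=np.array([0,0,-1.]);G=np.c_[np.cross(Y,Z),Y,Z]
    print('t',round(s['time'],2),'pos',np.round(p*1000,1),'w',round(s['gripper_width']*1000,1),'F',np.round(s['ft_force'],1),'q6',round(s['joints'][5],2))
    print('shift',np.round(R.T@(np.array(xyz)-p)*1000,1),'turn',np.round(np.degrees(Ro.from_matrix(R.T@G).as_rotvec()),2))
E
python3 -c "
from h import *
go([.6092,-.3098,.30],90)"
```

```text
t 1.1 pos [217.1 586.1 404.7] w 85.5 F [-0.1 -0.5 -0.2] q6 -0.13
shift [-678.9 -703.8  104.7] turn [  0.     0.   -20.33]
```

Emit:
arm_command --series '[[[-40, -42, 5], [0, 0, -2], -1], [[-75, -77, 10], [0, 0, -4], -1], [[-115, -119, 15], [0, 0, -6], -1], [[-155, -160, 20], [0, 0, -8], -1], [[-195, -202, 25], [0, 0, -10], -1], [[-235, -243, 30], [0, 0, -13], -1], [[-275, -285, 35], [0, 0, -16], -1], [[-315, -326, 40], [0, 0, -18], -1], [[-350, -363, 45], [0, 0, -20.3], -1], [[-390, -404, 50], [0, 0, -20.3], -1]]'

```text
time: 2.35
position: [0.4428, 0.0701, 0.355]
eef_rot: [[-1.0, -0.0, 0.001], [-0.0, 1.0, 0.0], [-0.001, 0.0, -1.0]]
ft_force: [2.1, 0.7, 0.3]
gripper_width: 0.0854
```

```bash
python3 -c "
from h import *
go([.6092,-.3098,.30],90)"
```

```text
t 2.35 pos [442.8  70.1 355. ] w 85.4 F [2.1 0.7 0.3] q6 -1.59
shift [-166.3 -380.    55.1] turn [0.02 0.07 0.  ]
```

Emit:
arm_command --series '[[[-23, -52, 8], [0, 0, 0], -1], [[-46, -105, 15], [0, 0, 0], -1], [[-70, -160, 23], [0, 0, 0], -1], [[-93, -213, 31], [0, 0, 0], -1], [[-116, -265, 38], [0, 0, 0], -1], [[-139, -318, 46], [0, 0, 0], -1], [[-155, -355, 52], [0, 0, 0], -1], [[-166, -380, 60], [0, 0, 0], -1], [[-166, -380, 70], [0, 0, 0], -1], [[-166, -380, 70], [0, 0, 0], -1]]'

```text
time: 3.6
position: [0.6077, -0.3076, 0.283]
eef_rot: [[-1.0, 0.001, -0.003], [0.001, 1.0, 0.002], [0.003, 0.002, -1.0]]
ft_force: [-0.4, 0.4, -0.2]
gripper_width: 0.0856
```

```bash
python3 -c "
from h import *
go([.6092,-.3098,.187],90)
im=imaging.capture('top');a=im;im=imaging.capture('scene');cv2.imwrite('pics/a1.png',np.hstack([cv2.resize(a[80:220,330:470],(400,400)),cv2.resize(im[180:320,60:200],(400,400))])[:,:,::-1])"
```

```text
t 3.6 pos [ 607.7 -307.6  283. ] w 85.6 F [-0.4  0.4 -0.2] q6 -2.15
shift [-1.8 -2.4 96. ] turn [ 0.12 -0.15 -0.03]
```

View pics/a1.png

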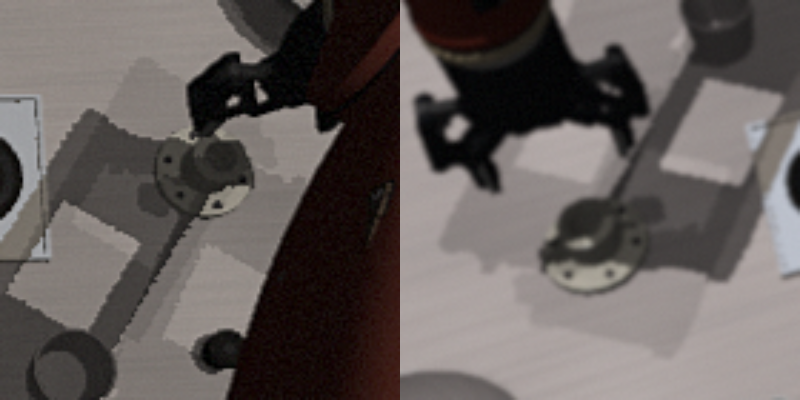

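The gripper is straddling the hub, with the fingers to either side of the neck. Next I descend and grip.

Emit:
arm_command --series '[[[-1.8, -2.4, 25], [0, 0, 0], -1], [[-1.8, -2.4, 50], [0, 0, 0], -1], [[-1.8, -2.4, 75], [0, 0, 0], -1], [[-1.8, -2.4, 88], [0, 0, 0], -1], [[-1.8, -2.4, 96], [0, 0, 0], -1], [[-1.8, -2.4, 96], [0, 0, 0], -1], [[-1.8, -2.4, 96], [0, 0, 0], 0], [[-1.8, -2.4, 96], [0, 0, 0], 0.3], [[-1.8, -2.4, 96], [0, 0, 0], 1], [[-1.8, -2.4, 96], [0, 0, 0], 1]]'

```text
time: 4.95
position: [0.6106, -0.311, 0.1901]
eef_rot: [[-1.0, 0.001, 0.002], [0.001, 1.0, -0.001], [-0.002, -0.001, -1.0]]
ft_force: [-0.2, 0.6, 6.1]
gripper_width: 0.0438
```

```bash
python3 -c "
from h import *
go([.6092,-.3098,.187],0)"
```

```text
t 4.95 pos [ 610.6 -311.   190.1] w 43.8 F [-0.2  0.6  6.1] q6 -2.16
shift [1.4 1.2 3.1] turn [4.000e-02 1.300e-01 8.997e+01]
```

Emit:
arm_command --series '[[[0, 0, -4], [0, 0, 0], -1], [[0, 0, -4], [0, 0, 10], -1], [[0, 0, -4], [0, 0, 20], -1], [[0, 0, -4], [0, 0, 30], -1], [[0, 0, -4], [0, 0, 40], -1], [[0, 0, -4], [0, 0, 50], -1], [[0, 0, -4], [0, 0, 60], -1], [[0, 0, -4], [0, 0, 70], -1], [[0, 0, -4], [0, 0, 80], -1], [[0, 0, -4], [0, 0, 90], -1]]'

```text
time: 6.2
position: [0.6099, -0.3107, 0.1924]
eef_rot: [[0.006, 1.0, -0.001], [1.0, -0.006, 0.0], [0.0, -0.001, -1.0]]
ft_force: [0.1, 0.4, -0.6]
gripper_width: 0.0853
```

```bash
python3 -c "
from h import *
go([.6092,-.3098,.190],0)"
```

```text
t 6.2 pos [ 609.9 -310.7  192.4] w 85.3 F [ 0.1  0.4 -0.6] q6 -0.58
shift [ 0.9 -0.7  2.4] turn [-0.04 -0.02 -0.36]
```

Emit:
arm_command --series '[[[0, 0, 1], [0, 0, 0], -0.3], [[0, 0, 1], [0, 0, 0], 0.2], [[0, 0, 1], [0, 0, 0], 1], [[0, 0, 1], [0, 0, 0], 1], [[0, 0, 1], [0, 0, 0], 1], [[0, 0, 1], [0, 0, 0], 1], [[0, 0, -5], [0, 0, 0], 1], [[0, 0, -15], [0, 0, 0], 1], [[0, 0, -25], [0, 0, 0], 1], [[0, 0, -35], [0, 0, 0], 1]]'

```text
time: 7.45
position: [0.6102, -0.3108, 0.2286]
eef_rot: [[0.0, 1.0, 0.0], [1.0, -0.0, -0.0], [-0.0, 0.0, -1.0]]
ft_force: [-0.3, -0.1, -3.2]
gripper_width: 0.0445
```

```bash
python3 -c "
from h import *
go([.6213,.1326,.32],0)
a=imaging.capture('top');im=imaging.capture('scene');cv2.imwrite('pics/a2.png',np.hstack([cv2.resize(a[80:220,330:470],(400,400)),cv2.resize(im[180:320,60:200],(400,400))])[:,:,::-1])"
```

```text
t 7.45 pos [ 610.2 -310.8  228.6] w 44.5 F [-0.3 -0.1 -3.2] q6 -0.59
shift [443.4  11.  -91.5] turn [ 0.02  0.01 -0.03]
```

View pics/a2.png

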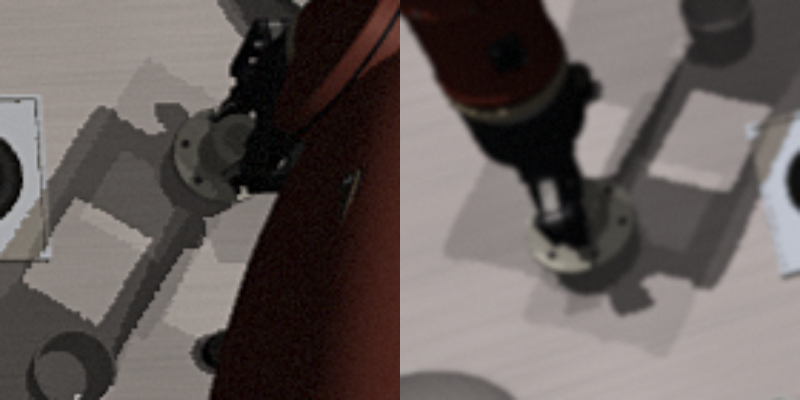

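The hub is lifted, at about 3.2 N. I'll carry it over the stand.

Emit:
arm_command --series '[[[5, 0, -30], [0, 0, 0], 1], [[30, 1, -60], [0, 0, 0], 1], [[80, 2, -85], [0, 0, 0], 1], [[135, 3, -92], [0, 0, 0], 1], [[190, 5, -92], [0, 0, 0], 1], [[245, 6, -92], [0, 0, 0], 1], [[300, 7, -92], [0, 0, 0], 1], [[355, 9, -92], [0, 0, 0], 1], [[405, 10, -92], [0, 0, 0], 1], [[435, 11, -92], [0, 0, 0], 1]]'

```text
time: 8.8
position: [0.6208, 0.1269, 0.3196]
eef_rot: [[-0.002, 1.0, -0.0], [1.0, 0.002, 0.0], [0.0, -0.0, -1.0]]
ft_force: [0.6, -0.2, -4.1]
gripper_width: 0.0448
```

```bash
python3 -c "
from h import *
go([.6213,.1326,.272],0)"
```

```text
t 8.8 pos [620.8 126.9 319.6] w 44.8 F [ 0.6 -0.2 -4.1] q6 0.08
shift [ 5.7  0.5 47.6] turn [-0.01 -0.03  0.09]
```

Emit:
arm_command --series '[[[3, 0, 10], [0, 0, 0], 1], [[5, 0.5, 20], [0, 0, 0], 1], [[6, 0.5, 30], [0, 0, 0], 1], [[6, 0.5, 37], [0, 0, 0], 1], [[6, 0.5, 37], [0, 0, 0], 1], [[6, 0.5, 37], [0, 0, 0], 1], [[6, 0.5, 37], [0, 0, 0], 1], [[6, 0.5, 37], [0, 0, 0], 1], [[6, 0.5, 37], [0, 0, 0], 1], [[6, 0.5, 37], [0, 0, 0], 1]]'

```text
time: 10.05
position: [0.6218, 0.1303, 0.2828]
eef_rot: [[0.0, 1.0, 0.0], [1.0, -0.0, 0.0], [0.0, 0.0, -1.0]]
ft_force: [0.4, -0.3, -2.4]
gripper_width: 0.0444
```

```bash
cat > look.py <<'E'
import sys
from h import *
def look(name,tb,sb,over=[]):
    for c,b in(('top',tb),('scene',sb)):
        im=imaging.capture(c);cv2.imwrite(f'pics/{name}_{c}_raw.png',im[:,:,::-1])
        f=6;g=cv2.resize(im,None,fx=f,fy=f,interpolation=cv2.INTER_CUBIC)[:,:,::-1].copy();g=cv2.convertScaleAbs(g,alpha=1.5)
        for (x,y,r,z,col) in over:
            for p in projN(c,circ(r,z,70)+[x,y,0]): cv2.circle(g,tuple(int(round(a)) for a in p*f+2.5),1,col,-1)
        g=g[b[1]*f:b[3]*f,b[0]*f:b[2]*f]
        k=min(400/g.shape[1],500/g.shape[0]);g=cv2.resize(g,None,fx=k,fy=k)
        o=np.zeros((500,400,3),np.uint8);o[:g.shape[0],:g.shape[1]]=g
        out=o if c=='top' else np.hstack([out,o])
    cv2.imwrite(f'pics/{name}.png',out)
E
python3 -c "
from look import *
go([.6213,.1326,.272],0)
p=telemetry.observe()['position'];z=p[2]-.1915
look('a3',(185,90,265,190),(260,160,350,260),[(p[0],p[1],.042,z,(0,0,255)),(p[0],p[1],.042,z+.01,(0,255,0)),(.6213,.1326,.008,.073,(255,255,0))])"
```

```text
t 10.05 pos [621.8 130.3 282.8] w 44.4 F [ 0.4 -0.3 -2.4] q6 0.08
shift [ 2.3 -0.5 10.8] turn [ 0.01 -0.   -0.02]
```

View pics/a3.png

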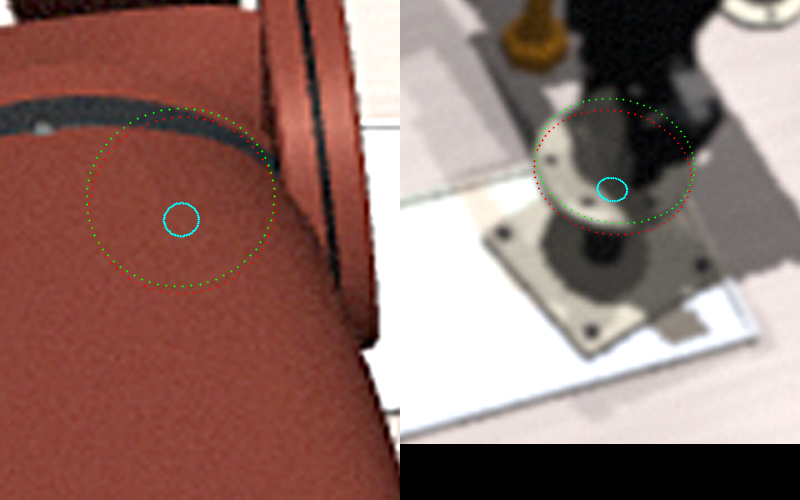

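Emit:
arm_command --series '[[[1, 0, 3], [0, 0, 0], 1], [[1, 0, 6], [0, 0, 0], 1], [[1, 0, 9], [0, 0, 0], 1], [[1, 0, 12], [0, 0, 0], 1], [[1, 0, 14], [0, 0, 0], 1], [[1, 0, 16], [0, 0, 0], 1], [[1, 0, 18], [0, 0, 0], 1], [[1, 0, 20], [0, 0, 0], 1], [[1, 0, 21], [0, 0, 0], 1], [[1, 0, 22], [0, 0, 0], 1]]'

```text
time: 11.4
position: [0.6218, 0.1312, 0.2606]
eef_rot: [[0.001, 1.0, 0.0], [1.0, -0.001, 0.0], [0.0, 0.0, -1.0]]
ft_force: [0.1, -0.4, -2.5]
gripper_width: 0.0443
```

```bash
python3 -c "
from look import *
go([.622,.1315,.255],0)
look('a4',(185,90,265,190),(260,160,350,260))"
```

```text
t 11.4 pos [621.8 131.2 260.6] w 44.3 F [ 0.1 -0.4 -2.5] q6 0.08
shift [0.3 0.2 5.6] turn [ 0.   -0.   -0.03]
```

View pics/a4.png

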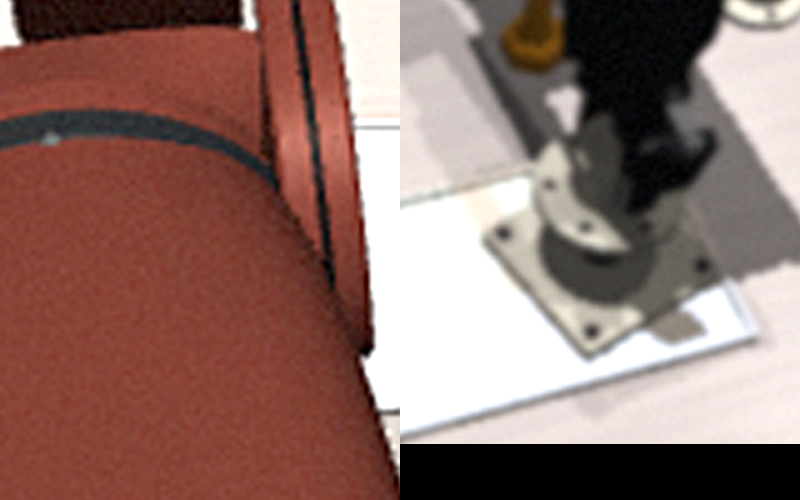

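The hub is just over the spigot tip and the force is unchanged. I'll continue slowly.

Emit:
arm_command --series '[[[0, 0, 1], [0, 0, 0], 1], [[0, 0, 2], [0, 0, 0], 1], [[0, 0, 3], [0, 0, 0], 1], [[0, 0, 4], [0, 0, 0], 1], [[0, 0, 5], [0, 0, 0], 1], [[0, 0, 5], [0, 0, 0], 1], [[0, 0, 6], [0, 0, 0], 1], [[0, 0, 6], [0, 0, 0], 1], [[0, 0, 7], [0, 0, 0], 1], [[0, 0, 7], [0, 0, 0], 1]]'

```text
time: 12.75
position: [0.6217, 0.1318, 0.2535]
eef_rot: [[0.0, 1.0, -0.0], [1.0, -0.0, 0.001], [0.001, -0.0, -1.0]]
ft_force: [-1.7, 5.2, -2.2]
gripper_width: 0.0445
```

Side force Fy is +5 N, so I'll ease about 1 mm toward +y and keep going down.

Emit:
arm_command --series '[[[1, -0.3, 0], [0, 0, 0], 1], [[1, -0.3, 1], [0, 0, 0], 1], [[1, -0.3, 2], [0, 0, 0], 1], [[1, -0.3, 3], [0, 0, 0], 1], [[1, -0.3, 4], [0, 0, 0], 1], [[1, -0.3, 5], [0, 0, 0], 1], [[1, -0.3, 6], [0, 0, 0], 1], [[1, -0.3, 7], [0, 0, 0], 1], [[1, -0.3, 8], [0, 0, 0], 1], [[1, -0.3, 8], [0, 0, 0], 1]]'

```text
time: 14.0
position: [0.6215, 0.1323, 0.2456]
eef_rot: [[0.001, 1.0, 0.0], [1.0, -0.001, 0.0], [0.0, 0.0, -1.0]]
ft_force: [-0.4, 4.4, -2.0]
gripper_width: 0.0443
```

Emit:
arm_command --series '[[[1, 0, 1], [0, 0, 0], 1], [[1, 0, 3], [0, 0, 0], 1], [[1, 0, 6], [0, 0, 0], 1], [[1, 0, 9], [0, 0, 0], 1], [[1, 0, 12], [0, 0, 0], 1], [[1, 0, 15], [0, 0, 0], 1], [[1, 0, 18], [0, 0, 0], 1], [[1, 0, 20], [0, 0, 0], 1], [[1, 0, 20], [0, 0, 0], 1], [[1, 0, 20], [0, 0, 0], 1]]'

```text
time: 15.25
position: [0.6216, 0.1333, 0.2258]
eef_rot: [[0.0, 1.0, 0.0], [1.0, -0.0, 0.0], [0.0, 0.0, -1.0]]
ft_force: [0.5, 0.3, -1.9]
gripper_width: 0.0441
```

Emit:
arm_command --series '[[[0, 0, 4], [0, 0, 0], 1], [[0, 0, 8], [0, 0, 0], 1], [[0, 0, 12], [0, 0, 0], 1], [[0, 0, 14], [0, 0, 0], 1], [[0, 0, 15], [0, 0, 0], 1], [[0, 0, 16], [0, 0, 0], 1], [[0, 0, 16.5], [0, 0, 0], 1], [[0, 0, 17], [0, 0, 0], 1], [[0, 0, 17], [0, 0, 0], 1], [[0, 0, 17], [0, 0, 0], 1]]'

```text
time: 16.5
position: [0.6215, 0.1333, 0.2088]
eef_rot: [[0.0, 1.0, 0.0], [1.0, -0.0, 0.0], [0.0, 0.0, -1.0]]
ft_force: [-0.3, -0.0, -3.3]
gripper_width: 0.0445
```

Emit:
arm_command --series '[[[0, 0, 0.4], [0, 0, 0], 1], [[0, 0, 0.8], [0, 0, 0], 1], [[0, 0, 1.2], [0, 0, 0], 1], [[0, 0, 1.6], [0, 0, 0], 1], [[0, 0, 2], [0, 0, 0], 1], [[0, 0, 2.4], [0, 0, 0], 1], [[0, 0, 2.8], [0, 0, 0], 1], [[0, 0, 2.8], [0, 0, 0], 1], [[0, 0, 2.8], [0, 0, 0], 1], [[0, 0, 2.8], [0, 0, 0], 1]]'

```text
time: 17.75
position: [0.6216, 0.1333, 0.2069]
eef_rot: [[0.0, 1.0, -0.0], [1.0, -0.0, -0.0], [-0.0, -0.0, -1.0]]
ft_force: [-4.5, -1.3, 5.6]
gripper_width: 0.0445
```

Contact at the expected height, with Fz up about 9 N, so the hub is seated. I'll open and rise.

Emit:
arm_command --series '[[[0, 0, 0], [0, 0, 0], 0], [[0, 0, 0], [0, 0, 0], -1], [[0, 0, 0], [0, 0, 0], -1], [[0, 0, 0], [0, 0, 0], -1], [[0, 0, -10], [0, 0, 0], -1], [[0, 0, -30], [0, 0, 0], -1], [[0, 0, -60], [0, 0, 0], -1], [[0, 0, -90], [0, 0, 0], -1], [[40, -35, -100], [0, 0, 0], -1], [[80, -70, -100], [0, 0, 0], -1]]'

```text
time: 19.0
position: [0.5518, 0.2139, 0.3095]
eef_rot: [[0.002, 1.0, 0.005], [1.0, -0.002, 0.001], [0.002, 0.005, -1.0]]
ft_force: [0.0, 0.7, -0.3]
gripper_width: 0.085
```

```bash
python3 -c "
from look import *
go([.461,.3185,.26],0)
look('a5',(185,90,265,190),(260,160,350,260),[(.6216,.1335,.042,.025,(0,255,0)),(.6216,.1335,.023,.059,(0,0,255))])"
```

```text
t 19.0 pos [551.8 213.9 309.5] w 85.0 F [ 0.   0.7 -0.3] q6 0.24
shift [104.3 -91.3  49.2] turn [ 0.3  -0.09 -0.13]
```

View pics/a5.png

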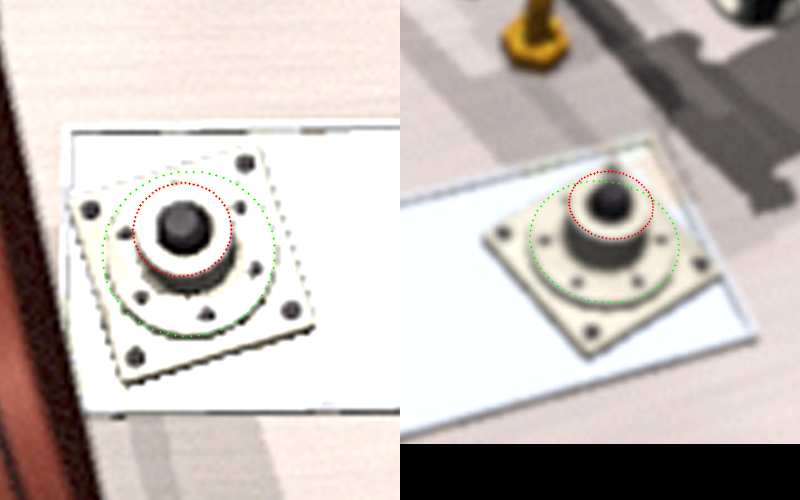

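The hub sits flat and centred on the plate in both views. Now the end cap.

Emit:
arm_command --series '[[[30, -27, 10], [0, 0, 0], -1], [[60, -54, 20], [0, 0, 0], -1], [[85, -75, 30], [0, 0, 0], -1], [[100, -88, 45], [0, 0, 0], -1], [[104, -91.5, 60], [0.3, 0, 0], -1], [[104, -91.5, 80], [0.3, 0, 0], -1], [[104, -91.5, 100], [0.3, 0, 0], -1], [[104, -91.5, 112], [0.3, 0, 0], -1], [[104, -91.5, 119], [0.3, 0, 0], -1], [[104, -91.5, 119], [0.3, 0, 0], -1]]'

```text
time: 20.35
position: [0.4602, 0.3171, 0.1865]
eef_rot: [[0.001, 1.0, -0.006], [1.0, -0.001, -0.0], [-0.0, -0.006, -1.0]]
ft_force: [0.3, 0.6, 0.1]
gripper_width: 0.0852
```

```bash
python3 -c "
from look import *
go([.4605,.3188,.1905],0)
"
```

```text
t 20.35 pos [460.2 317.1 186.5] w 85.2 F [0.3 0.6 0.1] q6 0.46
shift [ 1.7  0.3 -4. ] turn [-0.34  0.02 -0.05]
```

Emit:
arm_command --series '[[[1.5, 0, -1.5], [-0.3, 0, 0], -1], [[1.5, 0, -1.5], [-0.3, 0, 0], -0.2], [[1.5, 0, -1.5], [-0.3, 0, 0], 0.3], [[1.5, 0, -1.5], [-0.3, 0, 0], 1], [[1.5, 0, -1.5], [-0.3, 0, 0], 1], [[1.5, 0, -1.5], [-0.3, 0, 0], 1], [[1.5, 0, -1.5], [-0.3, 0, 0], 1], [[1.5, 0, -1.5], [-0.3, 0, 0], -1], [[1.5, 0, -1.5], [-0.3, 0, 0], -1], [[1.5, 0, -2.5], [-0.3, 0, 0], -1]]'

```text
time: 21.6
position: [0.4599, 0.3187, 0.189]
eef_rot: [[0.001, 1.0, -0.001], [1.0, -0.001, -0.0], [-0.0, -0.001, -1.0]]
ft_force: [0.2, 0.0, 0.1]
gripper_width: 0.0846
```

Emit:
arm_command --series '[[[0, 0, 0], [0, 0, -10], -1], [[0, 0, 0], [0, 0, -20], -1], [[0, 0, 0], [0, 0, -30], -1], [[0, 0, 0], [0, 0, -40], -1], [[0, 0, 0], [0, 0, -50], -1], [[0, 0, 0], [0, 0, -60], -1], [[0, 0, 0], [0, 0, -70], -1], [[0, 0, 0], [0, 0, -80], -1], [[0, 0, 0], [0, 0, -90], -1], [[0, 0, 0], [0, 0, -90], -1]]'

```text
time: 22.85
position: [0.4601, 0.3188, 0.1893]
eef_rot: [[-1.0, 0.002, -0.0], [0.002, 1.0, -0.0], [0.0, -0.0, -1.0]]
ft_force: [-0.2, -1.3, 1.1]
gripper_width: 0.0853
```

Emit:
arm_command --series '[[[0, 0, 1], [0, 0, 0], -0.3], [[0, 0, 1], [0, 0, 0], 0.2], [[0, 0, 1], [0, 0, 0], 1], [[0, 0, 1], [0, 0, 0], 1], [[0, 0, 1], [0, 0, 0], 1], [[0, 0, 1], [0, 0, 0], 1], [[0, 0, 1], [0, 0, 0], 1], [[0, 0, 1], [0, 0, 0], 1], [[0, 0, 1], [0, 0, 0], 1], [[0, 0, 1], [0, 0, 0], 1]]'

```text
time: 24.1
position: [0.4603, 0.3189, 0.1886]
eef_rot: [[-1.0, 0.001, 0.0], [0.001, 1.0, 0.0], [-0.0, 0.0, -1.0]]
ft_force: [0.5, 0.3, 6.2]
gripper_width: 0.0347
```

```bash
python3 -c "
from look import *
go([.6216,.1335,.34],90)
look('a6',(100,160,190,260),(290,110,400,220))
"
```

```text
t 24.1 pos [460.3 318.9 188.6] w 34.7 F [0.5 0.3 6.2] q6 -1.11
shift [-161.5 -185.3 -151.3] turn [ 0.01  0.03 -0.03]
```

View pics/a6.png

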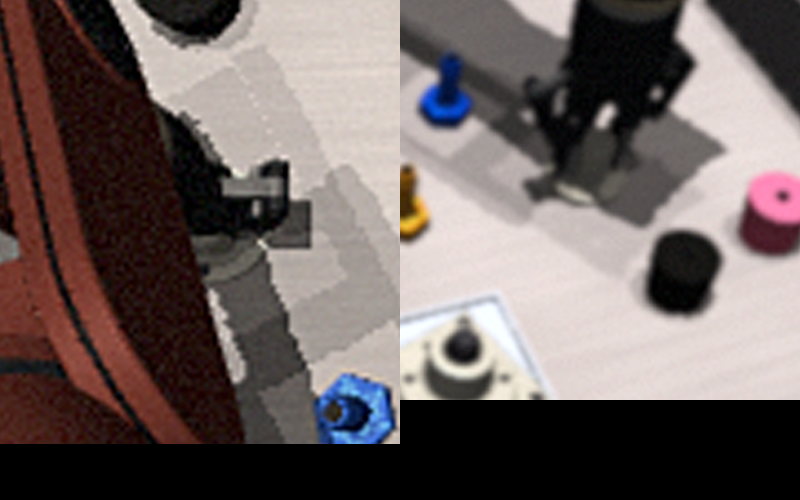

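The cap is gripped at 34.7 mm. I'll lift it and carry it to the stand.

Emit:
arm_command --series '[[[0, 0, -5], [0, 0, 0], 1], [[0, 0, -20], [0, 0, 0], 1], [[0, 0, -50], [0, 0, 0], 1], [[-20, -23, -85], [0, 0, 0], 1], [[-50, -57, -110], [0, 0, 0], 1], [[-80, -92, -120], [0, 0, 0], 1], [[-110, -126, -120], [0, 0, 0], 1], [[-140, -161, -115], [0, 0, 0], 1], [[-157, -180, -105], [0, 0, 0], 1], [[-161.5, -185.3, -95], [0, 0, 0], 1]]'

```text
time: 25.45
position: [0.6219, 0.1325, 0.2827]
eef_rot: [[-1.0, 0.002, -0.001], [0.002, 1.0, 0.0], [0.001, 0.0, -1.0]]
ft_force: [-1.0, 0.5, -3.4]
gripper_width: 0.0343
```

```bash
python3 -c "
from look import *
go([.6216,.1335,.265],90)
"
```

```text
t 25.45 pos [621.9 132.5 282.7] w 34.3 F [-1.   0.5 -3.4] q6 -1.48
shift [ 0.3  1.  17.7] turn [ 0.01 -0.04 -0.12]
```

Emit:
arm_command --series '[[[0, 0.5, 3], [0, 0, 0], 1], [[0, 0.5, 6], [0, 0, 0], 1], [[0, 0.5, 9], [0, 0, 0], 1], [[0, 0.5, 12], [0, 0, 0], 1], [[0, 0.5, 14], [0, 0, 0], 1], [[0, 0.5, 16], [0, 0, 0], 1], [[0, 0.5, 18], [0, 0, 0], 1], [[0, 0.5, 19], [0, 0, 0], 1], [[0, 0.5, 19], [0, 0, 0], 1], [[0, 0.5, 19], [0, 0, 0], 1]]'

```text
time: 26.7
position: [0.6216, 0.1339, 0.2645]
eef_rot: [[-1.0, 0.0, 0.0], [0.0, 1.0, -0.0], [-0.0, -0.0, -1.0]]
ft_force: [-0.0, 0.5, -2.3]
gripper_width: 0.0343
```

```bash
python3 -c "
from look import *
go([.6216,.1335,.255],90)
look('a7',(185,90,265,190),(260,160,350,260))
"
```

```text
t 26.7 pos [621.6 133.9 264.5] w 34.3 F [-0.   0.5 -2.3] q6 -1.48
shift [-0.  -0.4  9.5] turn [-0.    0.01 -0.03]
```

View pics/a7.png

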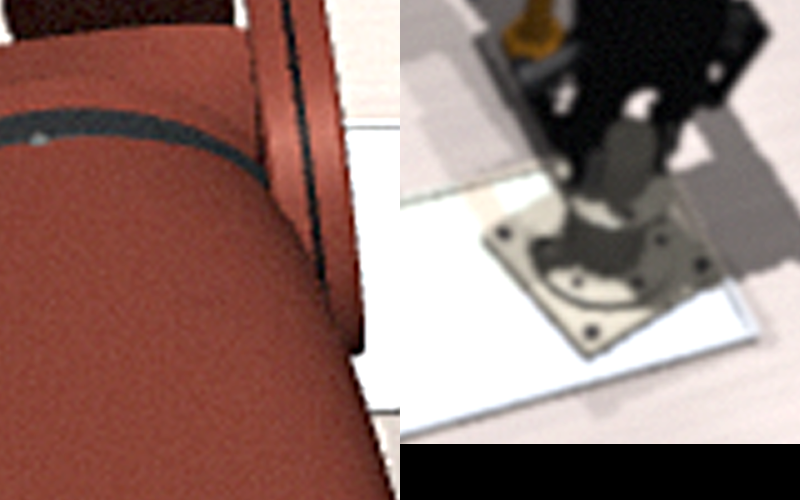

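The cap sits centred just above the spigot. I'll continue slowly.

Emit:
arm_command --series '[[[0, -0.3, 1], [0, 0, 0], 1], [[0, -0.3, 2], [0, 0, 0], 1], [[0, -0.3, 3], [0, 0, 0], 1], [[0, -0.3, 4], [0, 0, 0], 1], [[0, -0.3, 5], [0, 0, 0], 1], [[0, -0.3, 6], [0, 0, 0], 1], [[0, -0.3, 7], [0, 0, 0], 1], [[0, -0.3, 8], [0, 0, 0], 1], [[0, -0.3, 8], [0, 0, 0], 1], [[0, -0.3, 8], [0, 0, 0], 1]]'

```text
time: 28.05
position: [0.6216, 0.1336, 0.2565]
eef_rot: [[-1.0, 0.0, 0.0], [0.0, 1.0, -0.0], [-0.0, -0.0, -1.0]]
ft_force: [-0.4, -0.0, -1.4]
gripper_width: 0.0341
```

Emit:
arm_command --series '[[[0, 0, 1], [0, 0, 0], 1], [[0, 0, 2], [0, 0, 0], 1], [[0, 0, 3], [0, 0, 0], 1], [[0, 0, 4], [0, 0, 0], 1], [[0, 0, 5], [0, 0, 0], 1], [[0, 0, 6], [0, 0, 0], 1], [[0, 0, 6.5], [0, 0, 0], 1], [[0, 0, 7], [0, 0, 0], 1], [[0, 0, 7], [0, 0, 0], 1], [[0, 0, 7], [0, 0, 0], 1]]'

```text
time: 29.3
position: [0.6215, 0.1337, 0.2494]
eef_rot: [[-1.0, 0.001, 0.0], [0.001, 1.0, -0.0], [-0.0, -0.0, -1.0]]
ft_force: [-0.1, 0.9, -2.1]
gripper_width: 0.0344
```

Emit:
arm_command --series '[[[0, 0, 0.4], [0, 0, 0], 1], [[0, 0, 0.8], [0, 0, 0], 1], [[0, 0, 1.2], [0, 0, 0], 1], [[0, 0, 1.6], [0, 0, 0], 1], [[0, 0, 2], [0, 0, 0], 1], [[0, 0, 2.4], [0, 0, 0], 1], [[0, 0, 2.6], [0, 0, 0], 1], [[0, 0, 2.6], [0, 0, 0], 1], [[0, 0, 2.6], [0, 0, 0], 1], [[0, 0, 2.6], [0, 0, 0], 1]]'

```text
time: 30.55
position: [0.6216, 0.1337, 0.2477]
eef_rot: [[-1.0, 0.0, 0.0], [0.0, 1.0, -0.0], [-0.0, -0.0, -1.0]]
ft_force: [-4.2, 0.1, 6.0]
gripper_width: 0.0341
```

Contact at the seating height. I'll release, rise and head to the bung.

Emit:
arm_command --series '[[[0, 0, 0], [0, 0, 0], 0], [[0, 0, 0], [0, 0, 0], -1], [[0, 0, 0], [0, 0, 0], -1], [[0, 0, 0], [0, 0, 0], -1], [[0, 0, -10], [0, 0, 0], -1], [[0, 0, -30], [0, 0, 0], -1], [[0, 0, -60], [0, 0, 10], -1], [[0, 0, -75], [0, 0, 20], -1], [[0, 40, -75], [0, 0, 30], -1], [[0, 80, -75], [0, 0, 40], -1]]'

```text
time: 31.8
position: [0.6221, 0.2142, 0.3246]
eef_rot: [[-0.761, 0.649, 0.003], [0.649, 0.761, 0.001], [-0.002, 0.003, -1.0]]
ft_force: [1.0, -0.4, -0.6]
gripper_width: 0.0856
```

```bash
python3 -c "
from look import *
go([.589,.3265,.25],0)
look('a8',(185,90,265,190),(260,160,350,260),[(.6216,.1335,.032,.067,(0,255,0)),(.6216,.1335,.018,.101,(0,0,255))])
"
```

```text
t 31.8 pos [622.1 214.2 324.6] w 85.6 F [ 1.  -0.4 -0.6] q6 -0.65
shift [98.2 63.8 74.6] turn [2.000e-01 4.000e-02 4.956e+01]
```

View pics/a8.png

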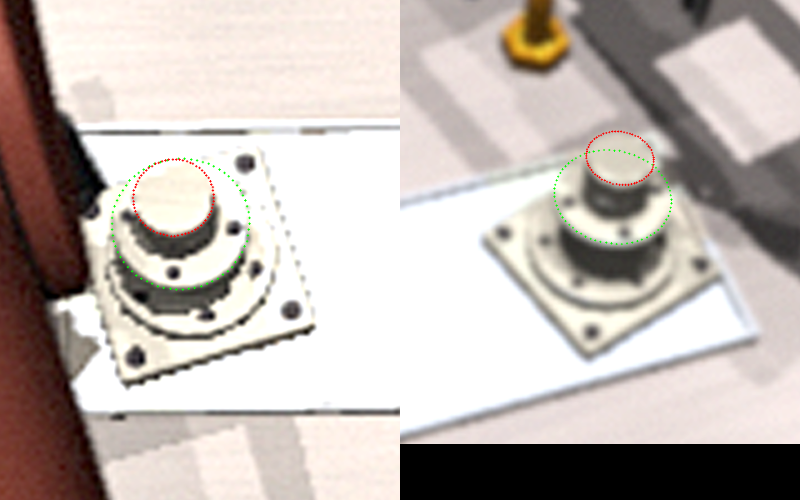

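The cap is flat on the hub in both views. Next is the bung.

Emit:
arm_command --series '[[[20, 13, 5], [0, 0, 10], -1], [[45, 30, 10], [0, 0, 20], -1], [[70, 45, 20], [0, 0, 30], -1], [[88, 57, 35], [0, 0, 40], -1], [[98, 64, 55], [0, 0, 49.6], -1], [[98, 64, 75], [0, 0, 49.6], -1], [[98, 64, 95], [0, 0, 49.6], -1], [[98, 64, 110], [0, 0, 49.6], -1], [[98, 64, 125], [0, 0, 49.6], -1], [[98, 64, 125], [0, 0, 49.6], -1]]'

```text
time: 33.15
position: [0.5871, 0.3251, 0.1949]
eef_rot: [[-0.007, 1.0, -0.003], [1.0, 0.007, -0.001], [-0.001, -0.003, -1.0]]
ft_force: [0.7, 0.7, -0.0]
gripper_width: 0.0852
```

```bash
python3 -c "
from look import *
go([.589,.3265,.187],0)
look('a9',(100,110,190,210),(310,130,420,240),[])
"
```

```text
t 33.15 pos [587.1 325.1 194.9] w 85.2 F [ 0.7  0.7 -0. ] q6 0.38
shift [1.4 1.9 7.9] turn [-0.16  0.07  0.38]
```

View pics/a9.png

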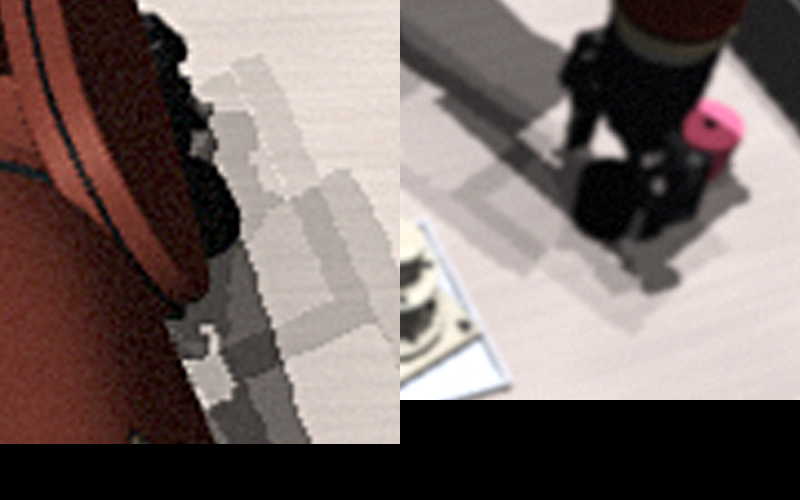

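Emit:
arm_command --series '[[[1.4, 1.9, 4], [0, 0, 0.4], -1], [[1.4, 1.9, 8], [0, 0, 0.4], -1], [[1.4, 1.9, 8], [0, 0, 0.4], -1], [[1.4, 1.9, 8], [0, 0, 0.4], 0], [[1.4, 1.9, 8], [0, 0, 0.4], 1], [[1.4, 1.9, 8], [0, 0, 0.4], 1], [[1.4, 1.9, 8], [0, 0, 0.4], 1], [[1.4, 1.9, 8], [0, 0, 0.4], 1], [[1.4, 1.9, 8], [0, 0, 0.4], 1], [[1.4, 1.9, 8], [0, 0, 0.4], 1]]'

```text
time: 34.5
position: [0.59, 0.3273, 0.1896]
eef_rot: [[0.0, 1.0, 0.001], [1.0, -0.0, 0.001], [0.001, 0.001, -1.0]]
ft_force: [0.2, 0.1, 5.1]
gripper_width: 0.049
```

Emit:
arm_command --series '[[[0, 0, -5], [0, 0, 0], 1], [[0, 0, -15], [0, 0, 0], 1], [[0, 0, -30], [0, 0, 0], 1], [[0, 0, -55], [0, 0, 0], 1], [[0, 0, -85], [0, 0, 0], 1], [[0, 0, -110], [0, 0, 0], 1], [[0, 0, -130], [0, 0, 0], 1], [[0, 0, -140], [0, 0, 0], 1], [[0, 0, -140], [0, 0, 0], 1], [[0, 0, -140], [0, 0, 0], 1]]'

```text
time: 35.75
position: [0.5892, 0.3269, 0.3275]
eef_rot: [[0.001, 1.0, -0.002], [1.0, -0.001, -0.001], [-0.001, -0.002, -1.0]]
ft_force: [-0.1, 0.3, -1.0]
gripper_width: 0.0489
```

```bash
python3 -c "
from look import *
go([.6138,-.1055,.33],0)
look('a10',(100,70,190,170),(310,60,420,170),[])
"
```

```text
t 35.75 pos [589.2 326.9 327.5] w 48.9 F [-0.1  0.3 -1. ] q6 0.39
shift [-432.4   24.8   -2.3] turn [-0.11  0.04 -0.03]
```

View pics/a10.png

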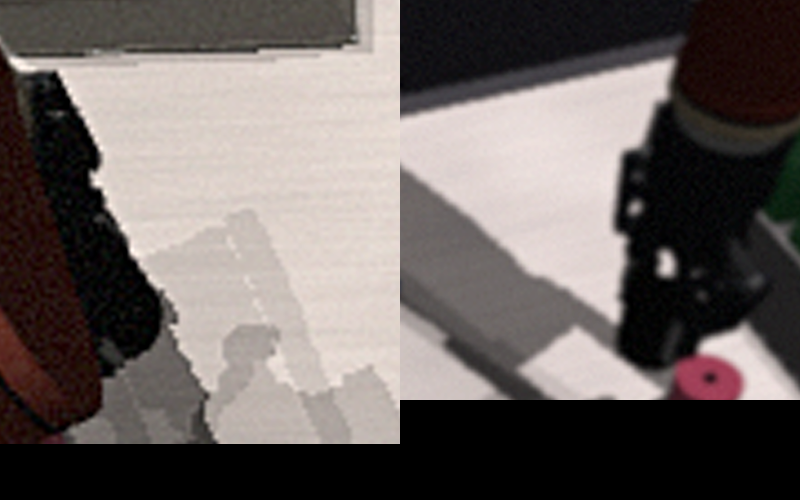

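Emit:
arm_command --series '[[[-20, 1, -10], [0, 0, 0], 1], [[-65, 4, -20], [0, 0, 0], 1], [[-115, 7, -25], [0, 0, 0], 1], [[-170, 10, -25], [0, 0, 0], 1], [[-225, 13, -25], [0, 0, 0], 1], [[-280, 16, -25], [0, 0, 0], 1], [[-335, 19, -20], [0, 0, 0], 1], [[-385, 22, 0], [0, 0, 0], 1], [[-420, 24, 20], [0, 0, 0], 1], [[-433, 24.5, 40], [0, 0, 0], 1]]'

```text
time: 37.1
position: [0.6134, -0.1089, 0.2886]
eef_rot: [[0.004, 1.0, 0.001], [1.0, -0.004, -0.001], [-0.001, 0.001, -1.0]]
ft_force: [-0.0, -0.1, -1.2]
gripper_width: 0.0489
```

```bash
python3 -c "
from look import *
go([.6138,-.1062,.23],0)
"
```

```text
t 37.1 pos [ 613.4 -108.9  288.6] w 48.9 F [-0.  -0.1 -1.2] q6 -0.3
shift [ 2.7  0.3 58.6] turn [ 0.03  0.04 -0.21]
```

Emit:
arm_command --series '[[[0, 0, 20], [0, 0, 0], 1], [[0, 0, 40], [0, 0, 0], 1], [[0, 0, 60], [0, 0, 0], 1], [[0, 0, 70], [0, 0, 0], 1], [[0, 0, 78], [0, 0, 0], 1], [[0, 0, 80], [0, 0, 0], 1], [[0, 0, 82], [0, 0, 0], 1], [[0, 0, 82], [0, 0, 0], 1], [[0, 0, 82], [0, 0, 0], 1], [[0, 0, 82], [0, 0, 0], 1]]'

```text
time: 38.35
position: [0.614, -0.106, 0.2071]
eef_rot: [[0.001, 1.0, 0.0], [1.0, -0.001, -0.0], [-0.0, 0.0, -1.0]]
ft_force: [-0.4, 0.7, -1.4]
gripper_width: 0.049
```

```bash
python3 -c "
from look import *
go([.6138,-.1062,.1965],0)
look('a11',(280,90,370,190),(170,190,260,290),[(.6138,-.1062,.045,.008,(0,0,255))])
"
```

```text
t 38.35 pos [ 614.  -106.   207.1] w 49.0 F [-0.4  0.7 -1.4] q6 -0.3
shift [-0.2 -0.2 10.6] turn [ 0.03  0.01 -0.03]
```

View pics/a11.png

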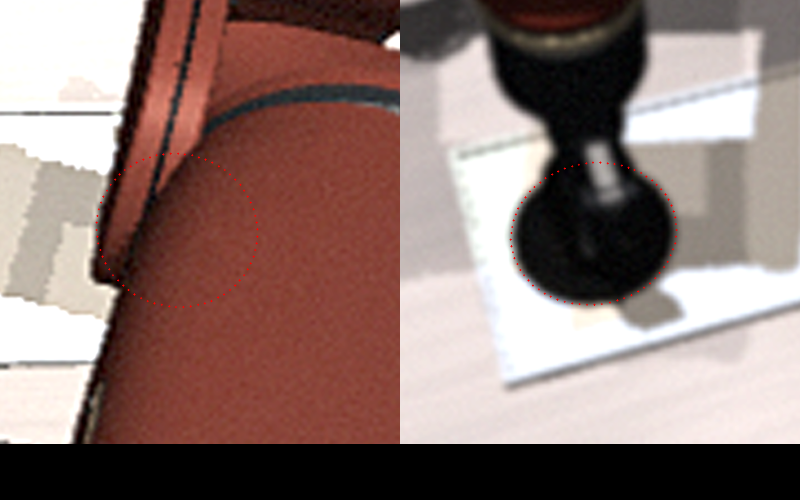

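Emit:
arm_command --series '[[[0, 0, 2], [0, 0, 0], 1], [[0, 0, 4], [0, 0, 0], 1], [[0, 0, 5], [0, 0, 0], 1], [[0, 0, 6], [0, 0, 0], 1], [[0, 0, 7], [0, 0, 0], 1], [[0, 0, 8], [0, 0, 0], 1], [[0, 0, 8.5], [0, 0, 0], 1], [[0, 0, 9], [0, 0, 0], 1], [[0, 0, 9], [0, 0, 0], 1], [[0, 0, 9], [0, 0, 0], 1]]'

```text
time: 39.7
position: [0.6139, -0.1059, 0.1979]
eef_rot: [[0.0, 1.0, 0.0], [1.0, -0.0, -0.0], [-0.0, 0.0, -1.0]]
ft_force: [-0.6, -0.0, -0.7]
gripper_width: 0.0487
```

Emit:
arm_command --series '[[[0, 0, 0.4], [0, 0, 0], 1], [[0, 0, 0.8], [0, 0, 0], 1], [[0, 0, 1.2], [0, 0, 0], 1], [[0, 0, 1.6], [0, 0, 0], 1], [[0, 0, 2], [0, 0, 0], 1], [[0, 0, 2], [0, 0, 0], 1], [[0, 0, 2], [0, 0, 0], 1], [[0, 0, 2], [0, 0, 0], 1], [[0, 0, 2], [0, 0, 0], 1], [[0, 0, 2], [0, 0, 0], 1]]'

```text
time: 40.95
position: [0.614, -0.1059, 0.1975]
eef_rot: [[0.0, 1.0, -0.0], [1.0, -0.0, -0.0], [-0.0, -0.0, -1.0]]
ft_force: [-6.3, 2.1, 11.9]
gripper_width: 0.049
```

Emit:
arm_command --series '[[[0, 0, -1], [0, 0, 0], 0], [[0, 0, -1], [0, 0, 0], -1], [[0, 0, -1], [0, 0, 0], -1], [[0, 0, -1], [0, 0, 0], -1], [[0, 0, -10], [0, 0, 0], -1], [[0, 0, -30], [0, 0, 0], -1], [[0, 0, -60], [0, 0, -10], -1], [[0, 0, -100], [0, 0, -20], -1], [[30, -20, -120], [0, 0, -30], -1], [[80, -45, -120], [0, 0, -40], -1]]'

```text
time: 42.2
position: [0.5699, -0.0264, 0.3206]
eef_rot: [[-0.645, 0.764, 0.008], [0.764, 0.645, -0.001], [-0.006, 0.005, -1.0]]
ft_force: [0.3, 1.4, -0.7]
gripper_width: 0.0856
```

```bash
python3 -c "
from look import *
go([.459,.1612,.31],90)
look('a12',(280,90,370,190),(170,190,260,290),[(.6139,-.106,.026,.053,(0,0,255))])
"
```

```text
t 42.2 pos [569.9 -26.4 320.6] w 85.6 F [ 0.3  1.4 -0.7] q6 -0.89
shift [214.9  36.2   9.4] turn [  0.11   0.45 -49.85]
```

View pics/a12.png

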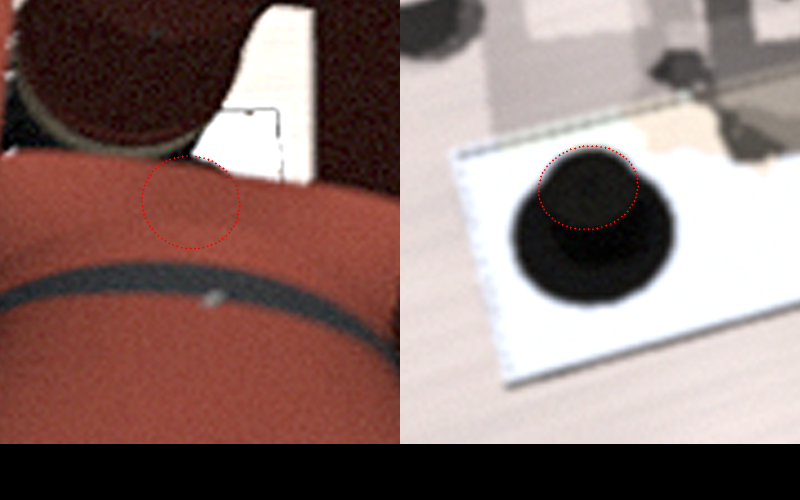

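The bung is standing on the mat. Now the brass fitting.

Emit:
arm_command --series '[[[40, 7, 2], [0, 0, -10], -1], [[85, 14, 4], [0, 0, -20], -1], [[130, 22, 6], [0, 0, -30], -1], [[170, 29, 9], [0, 0, -40], -1], [[200, 34, 15], [0, 0, -50], -1], [[215, 36, 25], [0, 0, -50], -1], [[215, 36, 35], [0, 0, -50], -1], [[215, 36, 45], [0, 0, -50], -1], [[215, 36, 45], [0, 0, -50], -1], [[215, 36, 45], [0, 0, -50], -1]]'

```text
time: 43.55
position: [0.4588, 0.1614, 0.2708]
eef_rot: [[-1.0, 0.002, -0.0], [0.002, 1.0, -0.0], [0.0, -0.0, -1.0]]
ft_force: [0.1, -0.7, -0.1]
gripper_width: 0.0855
```

```bash
python3 -c "
from look import *
go([.459,.1612,.203],90)
look('a13',(170,170,260,270),(240,110,350,220),[(.6139,-.106,.026,.053,(0,0,255))])
"
```

```text
t 43.55 pos [458.8 161.4 270.8] w 85.5 F [ 0.1 -0.7 -0.1] q6 -1.39
shift [-0.2 -0.2 67.8] turn [-0.01 -0.01 -0.12]
```

View pics/a13.png

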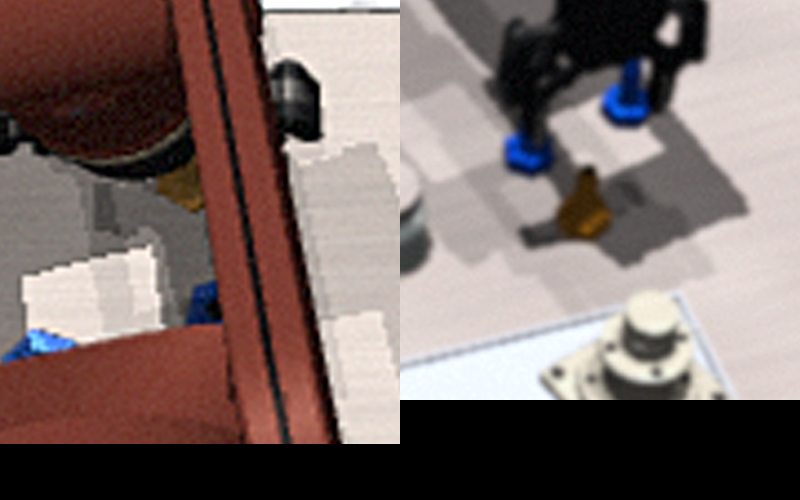

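Emit:
arm_command --series '[[[0, 0, 20], [0, 0, 0], -1], [[0, 0, 40], [0, 0, 0], -1], [[0, 0, 56], [0, 0, 0], -1], [[0, 0, 67], [0, 0, 0], -1], [[0, 0, 67], [0, 0, 0], -0.3], [[0, 0, 67], [0, 0, 0], 0.2], [[0, 0, 67], [0, 0, 0], 0.6], [[0, 0, 67], [0, 0, 0], 1], [[0, 0, 67], [0, 0, 0], 1], [[0, 0, 67], [0, 0, 0], 1]]'

```text
time: 44.9
position: [0.4588, 0.162, 0.2045]
eef_rot: [[-1.0, 0.0, 0.001], [0.0, 1.0, 0.0], [-0.001, 0.0, -1.0]]
ft_force: [-1.2, -0.9, 5.5]
gripper_width: 0.0163
```

Emit:
arm_command --series '[[[0, 0, 0], [0, 0, 0], 1], [[0, 0, 0], [0, 0, 0], 1], [[0, 0, -5], [0, 0, 0], 1], [[0, 0, -15], [0, 0, 0], 1], [[0, 0, -30], [0, 0, 0], 1], [[0, 0, -50], [0, 0, 0], 1], [[0, 0, -70], [0, 0, 0], 1], [[0, 0, -85], [0, 0, 0], 1], [[0, 0, -90], [0, 0, 0], 1], [[0, 0, -90], [0, 0, 0], 1]]'

```text
time: 46.15
position: [0.4584, 0.162, 0.294]
eef_rot: [[-1.0, 0.0, 0.0], [0.0, 1.0, 0.0], [-0.0, 0.0, -1.0]]
ft_force: [-0.3, 0.3, -1.1]
gripper_width: 0.0162
```

```bash
python3 -c "
from look import *
go([.6178,.0138,.28],0)
look('a14',(170,150,260,250),(240,90,350,200))
"
```

```text
t 46.15 pos [458.4 162.  294. ] w 16.2 F [-0.3  0.3 -1.1] q6 -1.39
shift [-159.5 -148.1   14. ] turn [2.000e-02 1.000e-02 8.997e+01]
```

View pics/a14.png

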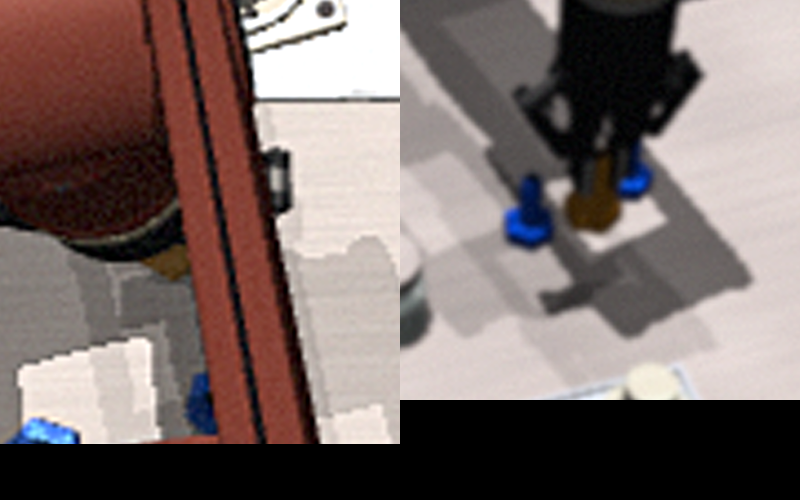

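Emit:
arm_command --series '[[[-15, -14, -5], [0, 0, 10], 1], [[-35, -32, -10], [0, 0, 20], 1], [[-55, -51, -10], [0, 0, 30], 1], [[-75, -70, -10], [0, 0, 40], 1], [[-95, -88, -10], [0, 0, 50], 1], [[-115, -107, -10], [0, 0, 60], 1], [[-135, -125, -10], [0, 0, 70], 1], [[-150, -139, -5], [0, 0, 80], 1], [[-159.5, -148, 5], [0, 0, 90], 1], [[-159.5, -148, 25], [0, 0, 90], 1]]'

```text
time: 47.5
position: [0.6184, 0.0132, 0.2679]
eef_rot: [[0.0, 1.0, 0.001], [1.0, -0.0, -0.0], [-0.0, 0.001, -1.0]]
ft_force: [-0.8, 1.5, -2.0]
gripper_width: 0.0162
```

Emit:
arm_command --series '[[[0, 0, 15], [0, 0, 0], 1], [[0, 0, 30], [0, 0, 0], 1], [[0, 0, 40], [0, 0, 0], 1], [[0, 0, 48], [0, 0, 0], 1], [[0, 0, 52], [0, 0, 0], 1], [[0, 0, 54], [0, 0, 0], 1], [[0, 0, 54], [0, 0, 0], 1], [[0, 0, 54], [0, 0, 0], 1], [[0, 0, 54], [0, 0, 0], 1], [[0, 0, 54], [0, 0, 0], 1]]'

```text
time: 48.75
position: [0.6179, 0.0139, 0.215]
eef_rot: [[0.0, 1.0, 0.0], [1.0, -0.0, -0.0], [-0.0, 0.0, -1.0]]
ft_force: [0.2, -0.8, -2.2]
gripper_width: 0.0159
```

```bash
python3 -c "
from look import *
go([.6177,.0137,.207],0)
look('a15',(225,90,315,190),(215,170,315,270),[(.6177,.01365,.019,.003,(0,0,255))])
"
```

```text
t 48.75 pos [617.9  13.9 215. ] w 15.9 F [ 0.2 -0.8 -2.2] q6 -0.1
shift [-0.2 -0.2  8. ] turn [ 0.02  0.   -0.03]
```

View pics/a15.png

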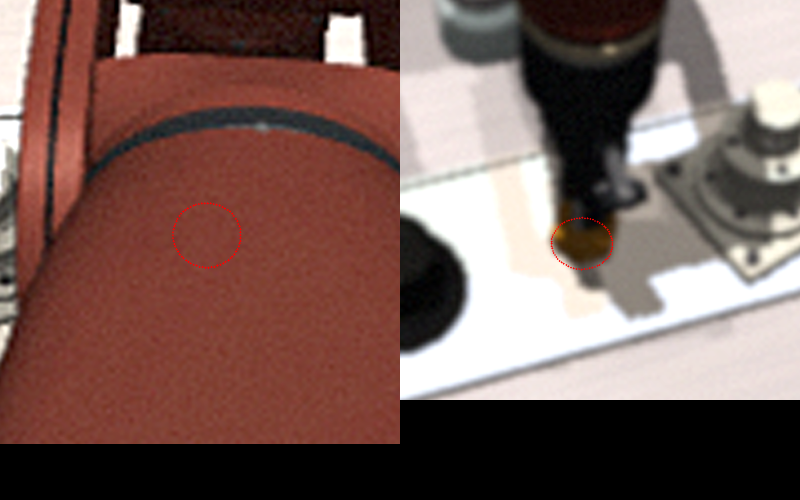

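Emit:
arm_command --series '[[[0, 0, 1.5], [0, 0, 0], 1], [[0, 0, 3], [0, 0, 0], 1], [[0, 0, 4.5], [0, 0, 0], 1], [[0, 0, 5.5], [0, 0, 0], 1], [[0, 0, 6], [0, 0, 0], 1], [[0, 0, 6.5], [0, 0, 0], 1], [[0, 0, 7], [0, 0, 0], 1], [[0, 0, 7], [0, 0, 0], 1], [[0, 0, 7], [0, 0, 0], 1], [[0, 0, 7], [0, 0, 0], 1]]'

```text
time: 50.1
position: [0.6179, 0.0139, 0.2086]
eef_rot: [[0.0, 1.0, 0.0], [1.0, -0.0, -0.0], [-0.0, 0.0, -1.0]]
ft_force: [-4.2, 0.6, 6.5]
gripper_width: 0.0165
```

Contact is made. I'll release, rise and back off for a clear look.

Emit:
arm_command --series '[[[0, 0, 0], [0, 0, 0], 0.5], [[0, 0, 0], [0, 0, 0], -0.5], [[0, 0, 0], [0, 0, 0], -1], [[0, 0, 0], [0, 0, 0], -1], [[0, 0, 0], [0, 0, 0], -1], [[0, 0, -15], [0, 0, 0], -1], [[0, 0, -45], [0, 0, 0], -1], [[0, 0, -90], [0, 0, 0], -1], [[0, 0, -140], [0, 0, 0], -1], [[20, -20, -170], [0, 0, 0], -1]]'

```text
time: 51.35
position: [0.5988, 0.0331, 0.3826]
eef_rot: [[0.002, 1.0, 0.006], [1.0, -0.002, -0.001], [-0.001, 0.006, -1.0]]
ft_force: [-0.7, 0.1, 0.4]
gripper_width: 0.0855
```

Emit:
arm_command --series '[[[45, -30, 0], [0, 0, 0], -1], [[90, -60, 0], [0, 0, 0], -1], [[135, -90, 0], [0, 0, 0], -1], [[180, -120, 0], [0, 0, 0], -1], [[225, -150, 0], [0, 0, 0], -1], [[270, -180, 0], [0, 0, 0], -1], [[315, -210, 0], [0, 0, 0], -1], [[360, -230, 0], [0, 0, 0], -1], [[400, -250, 0], [0, 0, 0], -1], [[440, -270, 0], [0, 0, 0], -1]]'

```text
time: 52.6
position: [0.3271, 0.4754, 0.3793]
eef_rot: [[0.0, 1.0, 0.001], [1.0, -0.0, 0.001], [0.001, 0.001, -1.0]]
ft_force: [0.4, 0.5, 0.3]
gripper_width: 0.0852
```

```bash
python3 -c "
from look import *
go([.6177,.0137,.207],0)
look('a16',(180,80,370,190),(170,170,350,290),[(.6177,.01365,.019,.003,(0,0,255)),(.6138,-.1062,.026,.053,(0,255,0))])
" ; cat > m3.py <<'E'
from h import *
import sys
np.set_printoptions(precision=4,suppress=True)
n=sys.argv[1]
I={c:cv2.imread(f'pics/{n}_{c}_raw.png')[:,:,::-1].copy() for c in('top','scene')}
def rb(im):
    d=im[:,:,0].astype(float)-im[:,:,2]; d=np.clip(d*3+100,0,255).astype(np.uint8);return np.dstack([d]*3)
def hexa(w,z=.017):
    R=.022;a=w+np.arange(6)*np.pi/3;V=np.c_[R*np.cos(a),R*np.sin(a)]
    return np.vstack([np.append(V[i]+(V[(i+1)%6]-V[i])*t,z) for i in range(6) for t in np.linspace(.05,.95,10)])
for c in I:
    print(c,'foot',fit(c,rb(I[c]),hexa,(.6177,.0137),1,np.arange(0,1.05,.1),rng=.006)[0],
     'mat',fit(c,I[c],lambda:circ(.045,.008),(.6138,-.106),-1)[0],
     'stand',fit(c,rb(I[c]),lambda w:square(.05,.015,w),(.6206,.1336),1,[.256])[0],
     'cap',fit(c,I[c],lambda:circ(.018,.101),(.6216,.1335),1)[0],
     'bung',fit(c,I[c],lambda:circ(.026,.053),(.6138,-.106),-1,rng=.004))
E
python3 m3.py a16
```

```text
t 52.6 pos [327.1 475.4 379.3] w 85.2 F [0.4 0.5 0.3] q6 0.83
shift [-461.9  290.5  172. ] turn [ 0.07 -0.07 -0.01]
top foot [0.6178 0.0148 0.4642] mat [ 0.6127 -0.1061] stand [0.6189 0.1328 0.2558] cap [0.6225 0.1337] bung (array([ 0.6101, -0.1121]), np.float64(25.04668426513672))
scene foot [0.6195 0.014  0.3463] mat [ 0.6136 -0.1064] stand [0.6238 0.1314 0.2614] cap [0.6226 0.1332] bung (array([ 0.6158, -0.1057]), np.float64(37.16312789916992))
```

View pics/a16.png

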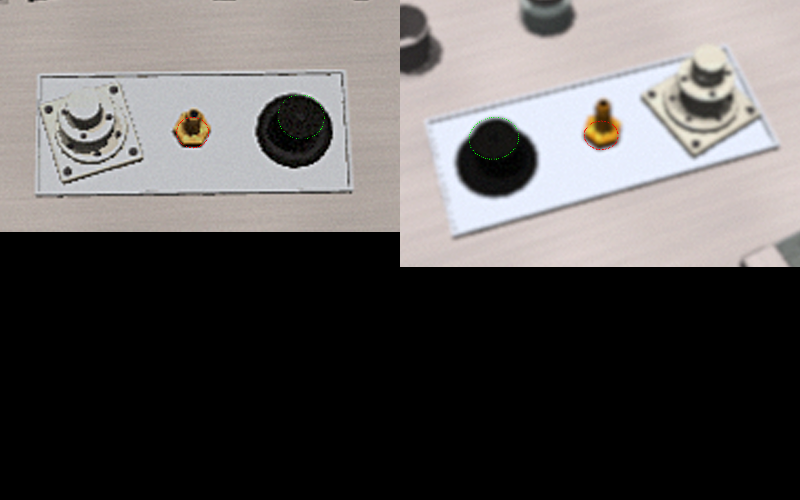

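Stand, cap and fitting look right. I'll check how well the bung is centred, since it's dark on dark.

```bash
python3 - <<'E'
from h import *
out=[]
for c,b in(('top',(295,115,345,165)),('scene',(188,212,240,264))):
    im=cv2.imread(f'pics/a16_{c}_raw.png');f=8
    g=cv2.convertScaleAbs(cv2.resize(im[b[1]:b[3],b[0]:b[2]],None,fx=f,fy=f,interpolation=cv2.INTER_CUBIC),alpha=5)
    bias=(-1.1e-3,0) if c=='top' else (-.2e-3,-.2e-3)
    for r,z,col in((.026,.053,(0,255,0)),(.022,.008,(255,128,0)),(.045,.008,(0,0,255))):
        for p in projN(c,circ(r,z,60)+[.6138+bias[0],-.1062+bias[1],0]): cv2.circle(g,tuple(int(round(a)) for a in (p-np.array(b[:2]))*f+3.5),1,col,-1)
    out.append(cv2.resize(g,(400,400)))
cv2.imwrite('pics/b1.png',np.hstack(out))
E
```

```text
(no output)
```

View pics/b1.png

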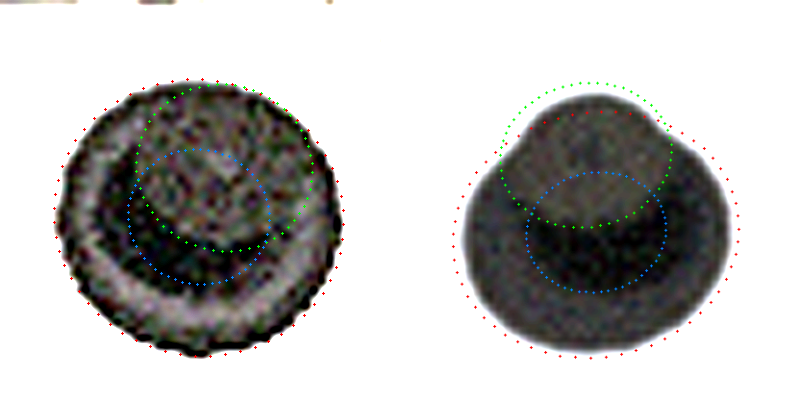

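The bung is upright, within about 2 mm of the mat's centre. The fitting is within about 2 mm of the midpoint. The arm is clear, so I'm handing in.

```bash
python3 -c "
from h import *
imaging.capture('scene');imaging.capture('top')
for n in('small_bung','jar','cup'):
    for c in('top','scene'):
        r=mark_of(n,c)
        if r: print(n,c,r[0]['at'],round(r[0]['conf'],2),at(c,r[0]['at'],0)[:2])
print(telemetry.observe()['time']);print(ctrl.hand_in())"
```

```text
small_bung scene [125.8, 211.8] 0.72 [ 0.44879742 -0.29352697]
jar top [277.3, 214.0] 0.61 [0.43767293 0.00814573]
jar scene [237.7, 175.1] 0.65 [0.42400175 0.01815399]
cup top [350.4, 212.4] 0.59 [ 0.43346963 -0.16825542]
cup scene [175.9, 194.6] 0.82 [ 0.4356124  -0.15937414]
53.1
the job is handed in; nothing more can be done
None
```

All four parts are laid out as asked and released, and I handed the job in at 53 s with the arm clear of everything.

- **Hub:** It is seated over the spigot. Contact came at the expected seating height, and both camera views show it flat and centred on the plate. The spigot pushed sideways with about 5 N on the way in, and I moved about 1 mm to relieve it.
- **End cap:** It rests flat on top of the hub. Contact came at the seating height, and both views agree.
- **Bung:** It stands upright, narrow end down, within about 2 mm of the mat's centre. The automatic outline fit was unreliable on the dark-on-dark top view, so I judged this from enlarged pictures of both views.
- **Hose fitting:** The brass one stands upright, about 1.5 to 2.5 mm from the exact midpoint by the fits in both cameras. I did not nudge it further.
- **Left alone:** The network detections put the jar and cup within about 12 mm of their first readings, which is within the networks' scatter. The small bung was reported in the scene camera only, at the end. It read about 15 mm from its first reading, which was in the top camera, so the two don't compare directly. The gripper never worked near any of these three.

The highest wrist force reading at the end of any move was about 14 N. Forces between those readings were not seen.

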